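Fit and lock the width-stop rod on a board cutter

ROBOT

A 7-joint arm with a two-finger parallel gripper is mounted at the origin on the work surface. World frame = base frame: x ahead of the robot, y to its left, z up, the work surface at z = 0. Lengths are in m, angles in rad, forces in N, time in s.
With the tool pointing down it reaches from about 0.425 to 0.925 m from the base axis. Payload 6.8 kg.
Tool frame: the origin (TCP) lies midway between the tips of the shut fingers; the grasp point (between the pads) lies 19 mm behind it; z points along the fingers, x is the direction in which the jaws open and shut, and the axes are right-handed (so a half turn about z gives the same grasp; the last joint's range is limited). The gripper opens to 85 mm and grips with 20 to 120 N. Pads are 22 mm wide; open, the fingers measure 114 mm over their backs; the gripper's body (76 mm by 85 mm) begins 54 mm behind the grasp point. The pads swing forward as they close: fully open they stand 13 mm farther back than shut.
Start: joints at [-1.394, 0.477, 0.022, 1.555, -0.011, 1.109, -0.083], TCP at [0.19, 0.648, 0.231] pointing down, gripper open.
Joint ranges: [-2.96, 2.96], [-0.34, 2.1], [-1.41, 1.46], [0.24, 2.44], [-1.37, 4.51], [0.17, 1.92], [-2.96, 2.96]. Speed limits (rad/s): [2.39, 2.39, 3.14, 3.14, 3.14, 3.14, 3.14].

INTERFACE

Orientations are given as a rotation vector (axis times angle).
In Python, from bench import r gives the robot as it stands. The module is installed in compiled form; this text tells all that it offers.
- The arm moves only by the shell command python3 -m pendant 'ROWS' [OPENING] [FORCE]. ROWS is text: rows parted by semicolons, each of 4 numbers parted by spaces: the shift along the tool's x, y, z in cm, then the turn about the tool's z in degrees. A call has 1 to 8 rows; each row shifts and turns the pose as measured when the row begins, along the tool's axes as they then stand; what a row does not reach is not made up. A row lasts 1/12 s, in which the tool goes at most 41.7 mm and 7.16 degrees, less where a joint would pass 70% of its speed; a pose out of reach is approached as far as the arm can. A call with a gripper value outside its range is refused whole. OPENING is the closure in counts, from 0 (fully open) to 255 (shut), set as the call begins (- or left out, the last holds). The fingers move at their own pace and stop on an object; FORCE is the grip in N (left out, the last holds). Time passes only in rows, so rows that do not move let the fingers close. It gives the time, the measured TCP pose, the force and the opening at its end, in the units of the state.
- r.get_obs(): the state, without advancing time (a new reading comes with each control period).
- r.grab_frame(name): name is "scene" or "top"; returns a dict with "color" (384x512x3 uint8, red, green, blue), "fx", "fy", "cx", "cy" (pixels), "R" (3x3) and "t" (3): a world point X has camera coordinates R X + t. Camera axes: x right, y down, z forward; pixel columns grow to the right and rows downward; lengths in m; the calibration is good to about 2 mm. A picture is of the moment at which its call begins. There is no depth.
- r.hand_in(): hands the job in, once; it reports no verdict.
The state is a dict: "clock": time; "joints": joint angles; "qvel": joint speeds; "tau": joint torques, N m; "tcp_pos": TCP position; "orientation": TCP orientation; "contact_force": force on the tool from outside, world axes, zero at the start; "moment": the same for the moment, N m; "grip_width": finger opening in m.
Only numpy, scipy, OpenCV 4.12 (cv2) and the standard library are available. Lean on these libraries where they do the work, as an engineer would, in place of code of your own. Each camera call takes 0.05 s, during which the arm holds its last target.

TASK

Fit the width stop to the board cutter: take the stop rod from its wooden rest and slide its bevelled end into the bore of the guide block until the red ring just meets the block's face, then push the black lock slide right across so that it seats in the rod's groove. If the lock stops short, do not force it: ease the rod a little in or out and try again. Let go of everything and leave the other things on the bench where they are.

Things in the scene. Friction and masses are not known exactly. Their poses are not given: they have to be found in the camera images.
- rod_center (a point): Middle, on the axis, of the loose stop rod: thick aluminium tube of 26 mm diameter, 200 mm long over all, with a black stop disc (60 mm diameter, 14 mm thick) at its head. x runs along the rod from tail to head: bevelled tail tip (10 mm cone, 17 mm across at the tip) at x = -100 mm, disc from x = 86 to 100 mm. It starts lying level in the rest. It is turned round: its roll does not matter.
- rod_groove (a point): On the rod's axis, at the middle of the groove that runs round it for the lock, 80 mm from the tail tip: 17 mm diameter at its bottom, 8.6 mm wide there and 10.6 mm at the surface. Same axes as the rod.
- rod_mark (a point): On the rod's axis, at the tail-side edge of the red ring painted round the tube (5 mm wide, 30 to 35 mm headward of the rod's middle, so this edge is 130 mm from the tail tip). At the right depth this edge is flush with the guide block's face and the ring is still just seen.
- rod: The rod as a whole: origin and axes are those of its middle. About 0.28 kg, balanced some 15 mm from its middle towards the head.
- cutter: Cream-coloured board cutter, fixed on the bench, origin under its middle. Table 440 mm (y) by 290 mm (x), its top at z = 62 mm. A 10 mm fence along its far edge; the closed blade, its spine and clear guard along its right edge, up to 124 mm above the bench. The grey guide block stands at its left end: 110 mm wide (x), y = 120 to 200 mm, top at z = 115 mm. The table between is clear for the rod.
- bore_mouth (a point): Centre of the brass-rimmed mouth of the bore in the guide block's right face, 33 mm above the cutter's table. Axes: +y is the way the rod goes in (level), x across the block, z up. The bore is 27.5 mm in diameter and passes right through the block (80 mm), with no end stop: at the right depth the rod's tail stands 50 mm out on the other side.
- lock_grip (a point): Centre of the black fin of the lock slide on top of the guide block, 50 mm beyond the bore's mouth and 32 mm above its axis. Axes as the bore's. Fin: 14 mm thick along the slide's travel (x), 28 mm wide (y), standing 17 mm above the slide's flat steel plate (40 x 42 mm), which is level with the rails beside it; the fin's top is 42 mm above the bore's axis.
- lock (a joint): Travel of the lock slide in m: 0 open (towards the cutter's near side; it starts at 0 to 0.005, bore free), 0.030 fully locked. It moves along the bore's +x to lock, with about 3 N of friction, and stays where left. A 7 mm wide tongue under it enters the rod's groove; it goes across only if the groove is under it to about 2 mm (red ring flush), else it stops short, at about 0.012.
- cradle: The wooden rest, fixed on the bench: base 190 x 64 x 12 mm, origin under its middle, x along the rod from tail to head. Two V supports, 20 mm thick along the rod, centred at x = -75 and +60 mm, hold the rod with its axis 50 mm above the bench, its middle over the rest's; the tube is free to grasp between them (x = -65 to +50 mm).
- weight: leave alone: brass weight, 44 mm across and 52 mm high, standing on the cutter's table towards its far right; origin at its foot
- folder: leave alone: ivory-white flat folding stick, 150 x 20 x 6 mm, lying on the near part of the cutter's table; origin under its middle
- glue_jar: leave alone: white jar with a blue cap, 70 mm across, 100 mm high, far side of the bench; origin at its foot
- solvent: leave alone: amber bottle with a black cap, 64 mm across, 150 mm high, far side of the bench; origin at its foot
- brush: leave alone: glue brush lying at the far right; origin under its middle
- screwdriver: leave alone: screwdriver lying at the near right; origin under its middle
- book: leave alone: blue hard-bound book, 145 x 205 x 32 mm, lying left of the cutter; origin under its middle
Things that resemble listed ones, but are neither listed nor needed, are in the scene too. Of the things that look like the rod, the larger one is meant.

How it is judged:
On the way, in this order (a step that is already met when the one before it is completed fails the run):
1. the rod is in the guide block's bore with the red ring's edge within 4 mm of the block's face (x of rod_mark in the frame of bore_mouth between -0.004 and 0.004 m and z of rod_mark in the frame of bore_mouth between -0.004 and 0.004 m and angle between the x axis of rod_center and the y axis of bore_mouth, either way round below 0.06 rad and y of rod_mark in the frame of bore_mouth between -0.004 and 0.004 m), for 0.2 s.
2. the lock slide is pushed across into the rod's groove (at least 27 of its 30 mm) (x of rod_mark in the frame of bore_mouth between -0.004 and 0.004 m and z of rod_mark in the frame of bore_mouth between -0.004 and 0.004 m and angle between the x axis of rod_center and the y axis of bore_mouth, either way round below 0.06 rad and y of rod_mark in the frame of bore_mouth between -0.003 and 0.003 m and value of joint lock above 0.027 m), for 0.2 s.
At the end, for the whole second after the job is handed in: The rod lies in the bore (axis within 4 mm and 0.06 rad of the bore's), the tail-side edge of its red ring within 3 mm of the guide block's face, the lock slide at least 27 mm of its 30 mm across, and the rod is at rest (all of step 2 and linear speed of rod below 0.01 m/s); the robot touches nothing.
It fails at once if a bystander is moved more than 20 mm (distance of any of weight, folder, glue_jar, solvent, brush, screwdriver, book from where it was at the start of the episode above 0.02 m).
It fails at once if the lock is forced against the rod with more than 40 N (contact force between lock and rod above 40 N).
It also fails if it takes over 67 s, if anything falls off the work surface, if the arm or the gripper's body presses on something with over 40 N, if the wrist force passes 120 N, or if a joint passes its speed limit or range.

## Working session

There is one attempt and no reset: what is moved stays moved. The work goes in short steps, Python scripts to look and compute and a shell command to move; the robot and the scene stay as the last step left them, time stands still between calls to the robot, and variables do not carry over. Pictures are saved under pics/ and viewed, and the job is handed in when it is done.

```bash
mkdir -p pics
python3 - <<'E'
from bench import r
import cv2
o=r.get_obs()
for k,v in o.items(): print(k,v)
for n in("scene","top"):
    f=r.grab_frame(n); cv2.imwrite(f"pics/{n}0.png",cv2.resize(f["color"][:,:,::-1],(800,600),interpolation=cv2.INTER_CUBIC))
    print(n,f["fx"],f["fy"],f["cx"],f["cy"],f["R"],f["t"])
E
```

```text
clock 0.0
joints [-1.39408829  0.47779748  0.02232113  1.55647774 -0.01149534  1.10931326
 -0.08310178]
qvel [ 0.00070521 -0.00066807  0.00153441  0.00034678  0.00069206  0.00085609
 -0.00130133]
tau [-2.63497677e-04 -5.96465492e+01  1.60802275e+00 -2.81196839e+01
  1.25496447e-02  9.39669320e-03 -9.92920860e-06]
tcp_pos [0.18949132 0.6472192  0.23031603]
orientation [ 2.51321237e+00  1.88299411e+00 -2.21396302e-03]
contact_force [ 0.04205793 -0.46589074  0.01120924]
moment [ 0.080411   -0.00401422 -0.00525227]
grip_width 0.08518036293510962
scene 488.0758009692152 488.0758009692152 259.106790195107 182.45779923451218 [[-0.82221769  0.56873973 -0.02220784]
 [ 0.34550024  0.4677168  -0.81355429]
 [-0.45231367 -0.67659154 -0.58106474]] [ 0.38876622 -0.1164732   1.84634895]
top 465.1748930903372 465.1748930903372 255.18392239323998 199.64994652431298 [[ 0.01880105 -0.99962487  0.01991571]
 [-0.99073623 -0.02130594 -0.1341185 ]
 [ 0.13449251 -0.01720965 -0.99076516]] [0.02604502 0.5052987  1.50770464]
```

View pics/scene0.png

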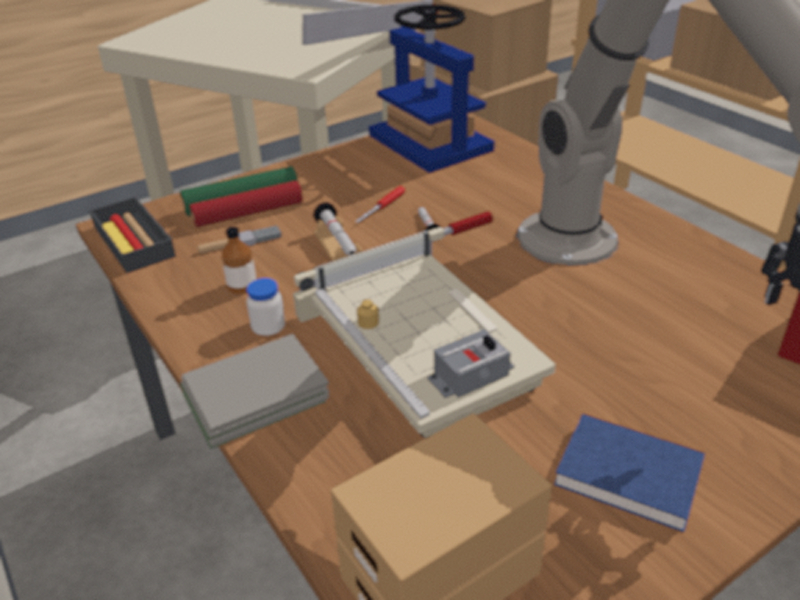

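View pics/top0.png

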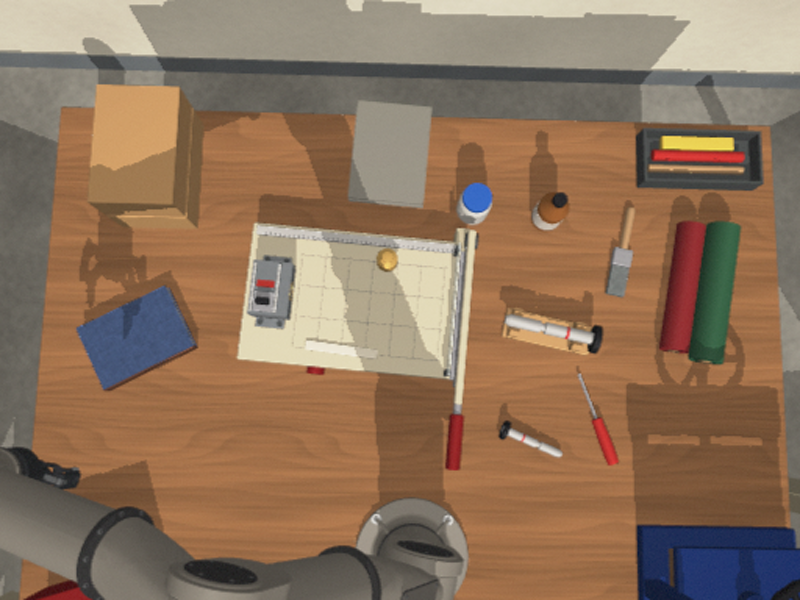

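```bash
cat > h.py <<'E'
import numpy as np, cv2
from bench import r
def crop(f,x0,y0,w,h,s,name):
    c=f["color"][y0:y0+h,x0:x0+w,::-1]
    cv2.imwrite("pics/"+name,cv2.resize(c,(w*s,h*s),interpolation=cv2.INTER_CUBIC))
def proj(f,X):
    X=np.atleast_2d(X);c=X@np.array(f["R"]).T+f["t"]
    return np.c_[f["fx"]*c[:,0]/c[:,2]+f["cx"],f["fy"]*c[:,1]/c[:,2]+f["cy"]]
def onz(f,uv,z):
    R=np.array(f["R"]);t=np.array(f["t"]);C=-R.T@t
    d=R.T@np.array([(uv[0]-f["cx"])/f["fx"],(uv[1]-f["cy"])/f["fy"],1])
    return C+d*(z-C[2])/d[2]
E
python3 - <<'E'
from h import *
import pickle
T=r.grab_frame("top");S=r.grab_frame("scene");pickle.dump((T,S),open("f0.pkl","wb"))
crop(T,150,140,90,75,8,"t_blk.png")
crop(T,310,180,90,60,8,"t_rod.png")
crop(T,145,130,165,120,4,"t_cut.png")
crop(S,180,120,60,60,8,"s_rod.png")
crop(S,190,150,170,130,4,"s_cut.png")
E
```

```text
(no output)
```

View pics/t_blk.png

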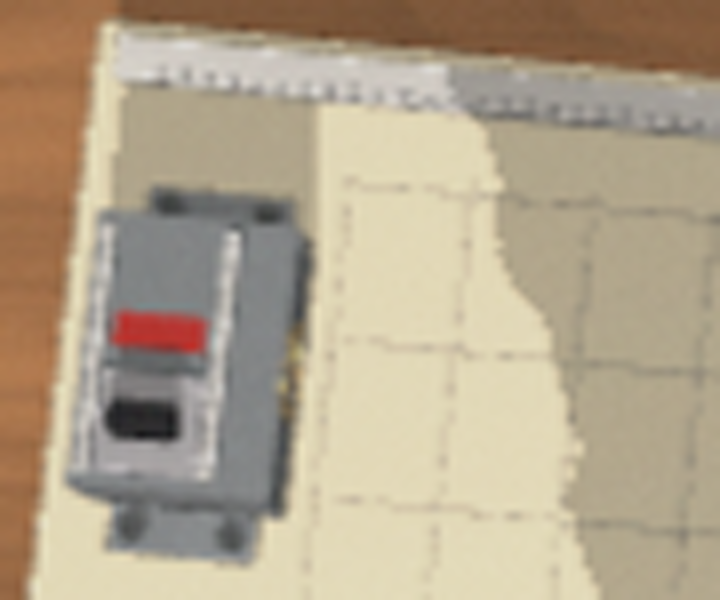

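View pics/t_rod.png

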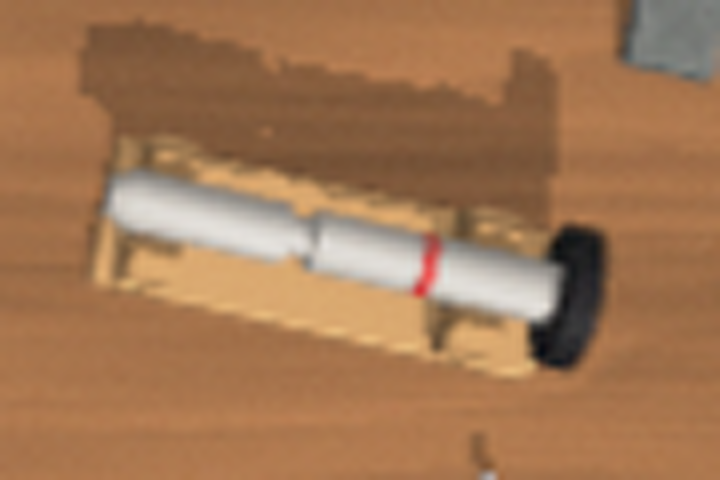

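View pics/t_cut.png

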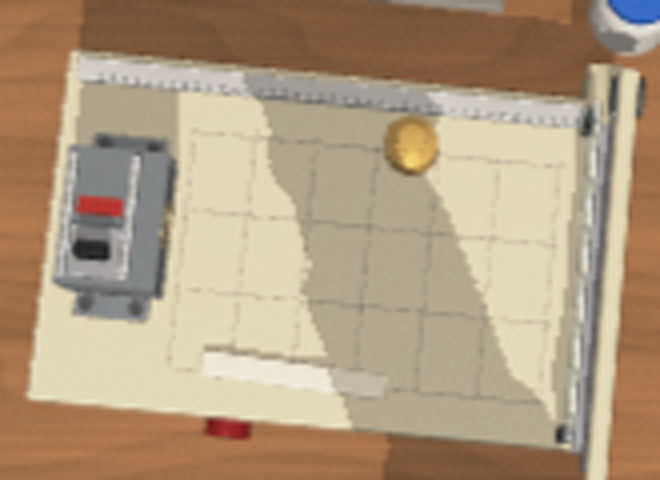

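View pics/s_rod.png

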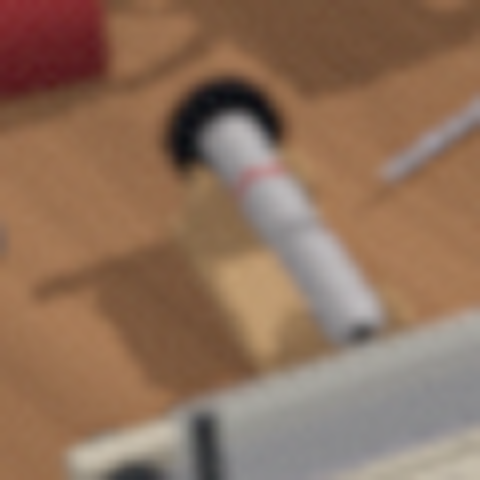

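View pics/s_cut.png

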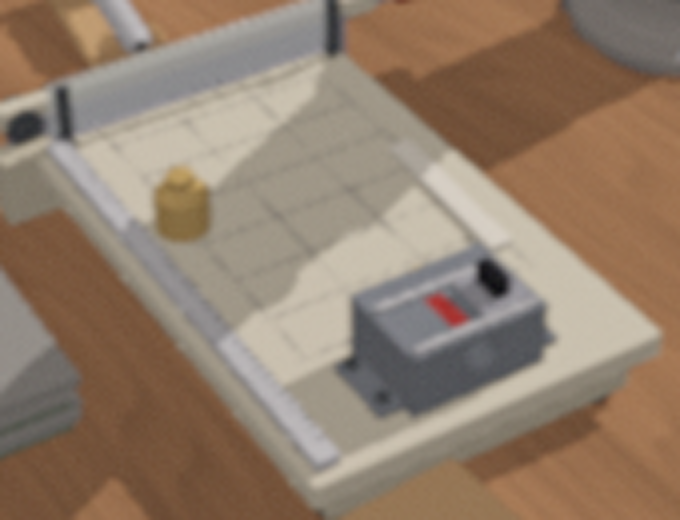

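```bash
cat > fit.py <<'E'
from h import *
import pickle
from scipy.optimize import least_squares
T,S=pickle.load(open("f0.pkl","rb"))
n=lambda p,o,s:((p[0]+.5)/s-.5+o[0],(p[1]+.5)/s-.5+o[1])
tb=lambda x,y:n((x,y),(150,140),8); tc=lambda x,y:n((x,y),(145,130),4); sc=lambda x,y:n((x,y),(190,150),4)
tr=lambda x,y:n((x,y),(310,180),8); sr=lambda x,y:n((x,y),(180,120),8)
def frame(p,P): 
    c,s=np.cos(p[2]),np.sin(p[2]);P=np.atleast_2d(P).astype(float)
    return np.c_[p[0]+c*P[:,0]-s*P[:,1],p[1]+s*P[:,0]+c*P[:,1],P[:,2]]
# p: x,y,yaw,bx
obs=[(T,tb(103,25),(.145,.22,.062)),(T,tc(30,398),(-.145,.22,.062)),(S,sc(658,338),(-.145,.22,.062)),(S,sc(315,485),(.145,.22,.062)),
(T,tb(100,212),('+',.2,.115)),(T,tb(68,483),('-',.2,.115)),(S,sc(355,298),('+',.12,.115)),(S,sc(415,352),('+',.2,.115)),(S,sc(547,298),('-',.2,.115)),(S,sc(483,250),('-',.12,.115))]
def res(p,full=False):
    out=[]
    for f,uv,P in obs:
        P=list(P)
        if isinstance(P[0],str): P[0]=p[3]+(.055 if P[0]=='+' else -.055)
        out.append(proj(f,frame(p,[P]))[0]-uv)
    return np.array(out) if full else np.ravel(out)
if __name__=="__main__":
    s=least_squares(res,[.55,.1,-.08,0],loss='soft_l1');print(s.x,"\n",res(s.x,True).round(2))
    np.save("cut.npy",s.x)
    m=frame(s.x,[[s.x[3],.12,.095]]);print("mouth",m,"dir",-np.sin(s.x[2]),np.cos(s.x[2]))
    # overlay
    def draw(f,ox,oy,w,h,k,name,segs):
        im=cv2.resize(f["color"][oy:oy+h,ox:ox+w,::-1],(w*k,h*k),interpolation=cv2.INTER_CUBIC)
        for a,b,c in segs:
            q=(proj(f,[a,b])-[ox,oy]+.5)*k-.5
            cv2.line(im,*[tuple(int(v*16) for v in z) for z in q],c,1,cv2.LINE_AA,4)
        cv2.imwrite("pics/"+name,im)
    p=s.x;segs=[]
    def box(x0,x1,y0,y1,z,c):
        q=frame(p,[[x0,y0,z],[x1,y0,z],[x1,y1,z],[x0,y1,z]])
        for i in range(4): segs.append((q[i],q[(i+1)%4],c))
    bx=p[3]
    box(-.145,.145,-.22,.22,.062,(255,0,0)); box(bx-.055,bx+.055,.12,.2,.115,(0,255,0)); box(bx-.055,bx+.055,.12,.2,.062,(255,0,255))
    th=np.linspace(0,2*np.pi,25);q=frame(p,np.c_[bx+.01375*np.cos(th),.12+0*th,.095+.01375*np.sin(th)])
    for a,b in zip(q[:-1],q[1:]): segs.append((a,b,(0,255,255)))
    draw(T,150,140,90,75,8,"o1.png",segs);draw(S,270,200,80,70,8,"o2.png",segs);draw(T,145,130,165,120,4,"o3.png",segs)
E
python3 fit.py
```

```text
[ 0.52415831  0.13795965 -0.0746747  -0.00216668] 
 [[-0.21 -0.47]
 [-0.77  0.69]
 [ 0.75 -1.49]
 [-1.13  0.99]
 [-0.02  0.78]
 [-0.27  1.31]
 [-1.52 -1.32]
 [-0.38  1.9 ]
 [ 0.3   1.01]
 [-0.7  -2.59]]
mouth [[0.53095031 0.25778688 0.095     ]] dir 0.07460531427798446 0.9972131402471004
```

View pics/o1.png

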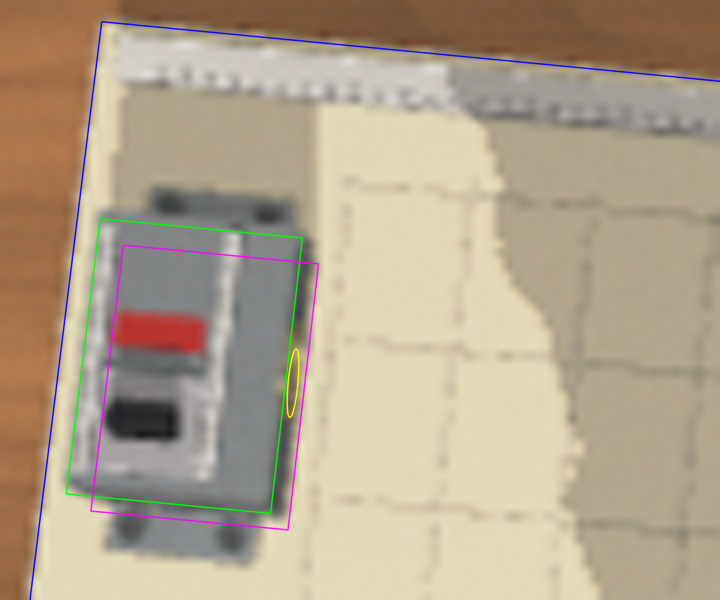

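View pics/o2.png

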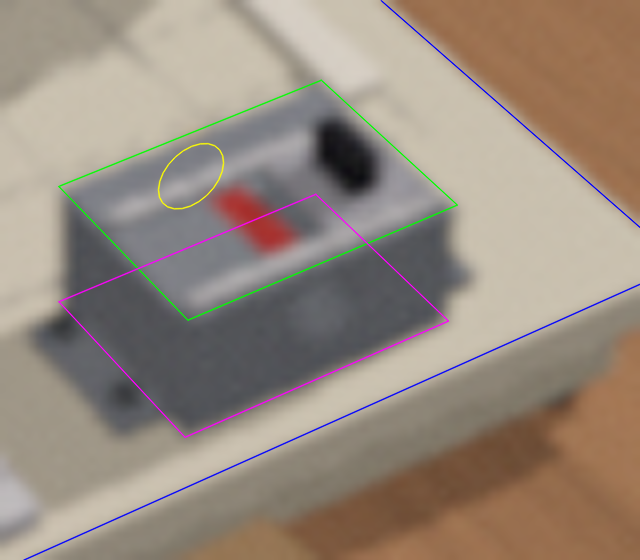

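View pics/o3.png

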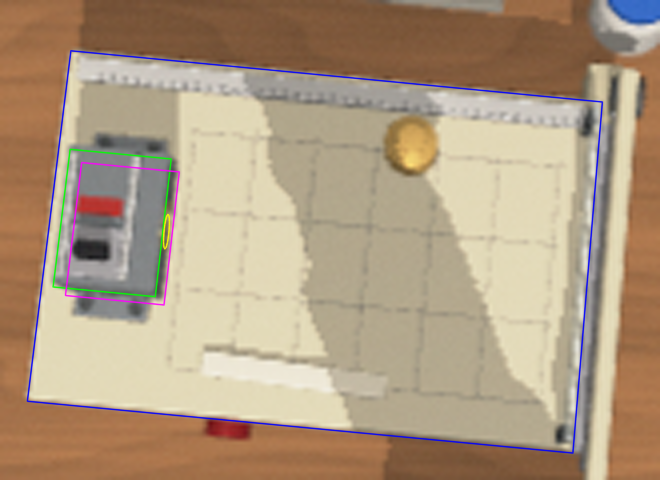

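```bash
cat > rod.py <<'E'
from fit import *
# known points on rod axis z=.05
obs=[(T,tr(304,238),-.02),(T,tr(428,264),.0325),(T,tr(575,297),.1),(T,tr(111,198),-.098),(T,tr(215,217),None)]
def res2(p):
    o=[]
    for f,uv,x in obs:
        if x is None: continue
        o.append(proj(f,frame(p,[[x,0,.05]]))[0]-uv)
    return np.array(o)
s=least_squares(lambda p:res2(p).ravel(),[.42,-.25,-1.7],loss='soft_l1',f_scale=.3)
print(s.x,res2(s.x).round(2)); p=s.x;np.save("rod.npy",p)
for uv,x in [((304,238),-.02),((428,264),.0325)]: print(onz(T,tr(*uv),.05))
for f,(ox,oy,w,h),nm in((T,(310,180,90,60),"r1.png"),(S,(180,120,60,60),"r2.png")):
    im=cv2.resize(f["color"][oy:oy+h,ox:ox+w,::-1],(w*8,h*8),interpolation=cv2.INTER_CUBIC)
    th=np.linspace(0,2*np.pi,30)
    for x,rr in((-.1,.0085),(-.09,.013),(-.02,.013),(.03,.013),(.035,.013),(.086,.03),(.1,.03)):
        q=(proj(f,frame(p,np.c_[x+0*th,rr*np.cos(th),.05+rr*np.sin(th)]))-[ox,oy]+.5)*8-.5
        cv2.polylines(im,[(q*16).astype(np.int32)],True,(0,255,0),1,cv2.LINE_AA,4)
    cv2.imwrite("pics/"+nm,im)
E
python3 rod.py
```

```text
[ 0.47347563 -0.2851329  -1.75771324] [[-0.56 -0.07]
 [-0.38 -0.04]
 [ 1.43  0.06]
 [ 0.28  0.05]]
[ 0.47699007 -0.26732064  0.05      ]
[ 0.46733049 -0.31830171  0.05      ]
```

View pics/r1.png

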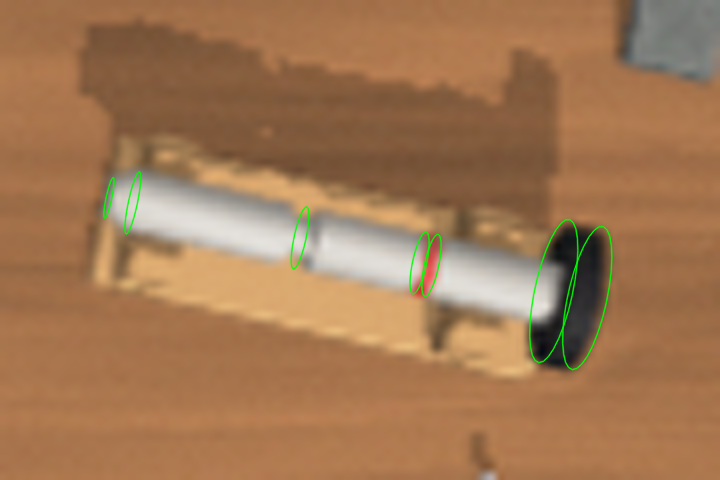

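View pics/r2.png

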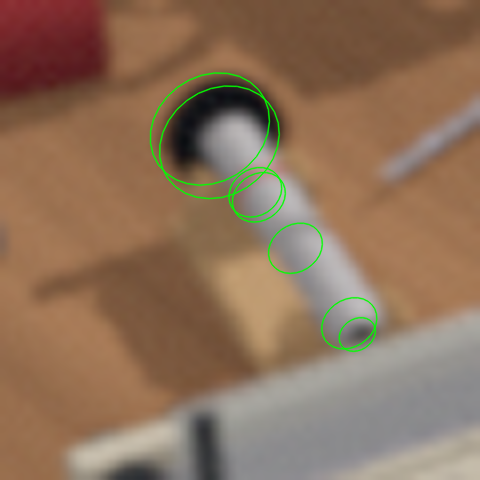

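```bash
python3 -m pendant '0 4 0 3.4;0 4 0 3.4;0 4 0 3.4;0 4 0 3.4;0 4 0 3.4;0 4 0 3.4;0 4 0 3.4;0 4 0 3.4' 0 60; python3 -c "
from bench import r
print(r.get_obs()['joints'])"
```

```text
clock: 0.87
tcp_pos: [0.4647, 0.5019, 0.2261]
orientation: [-2.878, -1.246, 0.013]
contact_force: [1.1, -0.7, 0.2]
grip_width: 0.0857
[-1.03976177  0.50300315  0.18686133  1.54120701 -0.10938375  1.11226525
 -0.0098125 ]
```

```bash
cat >> h.py <<'E'
from scipy.spatial.transform import Rotation as Ro
def st(): 
    o=r.get_obs(); M=Ro.from_rotvec(o["orientation"]).as_matrix(); return o,np.array(o["tcp_pos"]),M,np.degrees(np.arctan2(M[1,0],M[0,0]))
def go(target,th):
    o,p,M,t=st(); d=M.T@(np.array(target)-p); turn=-((th-t+180)%360-180)
    print("t %.2f"%o["clock"],"pos",p.round(4),"theta %.2f"%t,"tilt",M[:,2].round(4),"F",np.round(o["contact_force"],1),"grip %.4f"%o["grip_width"])
    print("shift cm",(d*100).round(2),"turn",round(turn,2))
E
python3 -m pendant '0 4 0 3.4;0 4 0 3.4;0 4 0 3.4;0 4 0 3.4;0 4 0 3.4;0 4 0 3.4;0 4 0 3.4;0 4 0 3.4'; python3 -c "
from h import *
go([.4673,-.3178,.20],-10.7)"
```

```text
clock: 1.53
tcp_pos: [0.6516, 0.2299, 0.2219]
orientation: [-3.099, -0.499, 0.014]
contact_force: [1.0, 0.8, 0.4]
grip_width: 0.0853
t 1.53 pos [0.6516 0.2299 0.2219] theta 18.30 tilt [-0.0095  0.0012 -1.    ] F [1.  0.8 0.4] grip 0.0853
shift cm [-34.68  46.22   2.3 ] turn 29.0
```

```bash
python3 -m pendant '-2.2 3.3 0 3.6;-2 3.4 0 3.6;-1.8 3.5 0 3.6;-1.6 3.6 0 3.6;-1.4 3.7 0 3.6;-1.2 3.8 0 3.6;-1 3.9 0 3.6;-0.8 3.9 0 3.6'; python3 -c "
from h import *
go([.4673,-.3178,.20],-10.7)"
```

```text
clock: 2.2
tcp_pos: [0.5554, -0.0881, 0.221]
orientation: [3.122, -0.333, -0.01]
contact_force: [0.6, 0.9, -1.3]
grip_width: 0.0853
t 2.20 pos [ 0.5554 -0.0881  0.221 ] theta -12.16 tilt [-6.6e-03 -7.0e-04 -1.0e+00] F [ 0.6  0.9 -1.3] grip 0.0853
shift cm [-3.76 24.31  2.17] turn -1.46
```

```bash
python3 -m pendant '-0.6 4 0 0;-0.6 4 0 0;-0.6 4 0 0;-0.6 4 0 0;-0.6 4 0 0;-0.5 3.5 0 -1.4;0 0 0 0;0 0 0 0'; python3 -c "
from h import *
go([.4673,-.3178,.10],-10.7)
f=r.grab_frame('top');crop(f,310,160,100,75,8,'t1.png')"
```

```text
clock: 2.87
tcp_pos: [0.4597, -0.3268, 0.2229]
orientation: [3.121, -0.32, -0.008]
contact_force: [0.7, 0.8, -0.6]
grip_width: 0.0856
t 2.87 pos [ 0.4597 -0.3268  0.2229] theta -11.71 tilt [-0.0057 -0.0041 -1.    ] F [ 0.7  0.8 -0.6] grip 0.0856
shift cm [ 0.62 -1.1  12.28] turn -1.01
```

View pics/t1.png

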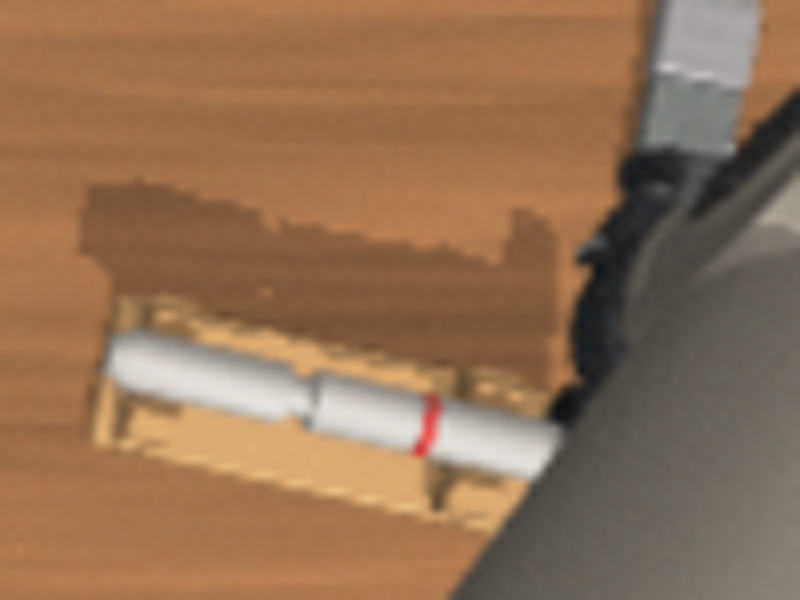

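```bash
python3 -m pendant '0.3 -0.5 3 -1;0.3 -0.5 3 0;0 -0.1 3 0;0 0 3 0;0 0 1.5 0;0 0 0 0'; python3 -c "
from h import *
go([.4673,-.3178,.03],-10.7)"
```

```text
clock: 3.42
tcp_pos: [0.474, -0.3117, 0.0846]
orientation: [3.125, -0.277, 0.003]
contact_force: [-0.8, 1.0, -0.3]
grip_width: 0.0856
t 3.42 pos [ 0.474  -0.3117  0.0846] theta -10.12 tilt [ 0.0018 -0.0042 -1.    ] F [-0.8  1.  -0.3] grip 0.0856
shift cm [-0.57  0.7   5.46] turn 0.58
```

```bash
python3 -m pendant '-0.5 0.6 0 0.5;0 0 0 0;0 0 0 0'; python3 -c "
from h import *
go([.4673,-.3178,.03],-10.7)"
```

```text
clock: 3.67
tcp_pos: [0.4693, -0.3144, 0.0853]
orientation: [3.126, -0.285, 0.003]
contact_force: [-0.1, 0.3, -0.2]
grip_width: 0.0854
t 3.67 pos [ 0.4693 -0.3144  0.0853] theta -10.41 tilt [ 0.0014 -0.003  -1.    ] F [-0.1  0.3 -0.2] grip 0.0854
shift cm [-0.15  0.35  5.53] turn 0.29
```

```bash
python3 -m pendant '-0.1 0.3 1.5 0.3;0 0 1.5 0;0 0 1.5 0;0 0 0.8 0;0 0 0 0;0 0 0 0'; python3 -c "
from h import *
go([.4673,-.3178,.03],-10.7)
f=r.grab_frame('top');crop(f,310,160,100,75,8,'t2.png')
f=r.grab_frame('scene');crop(f,180,100,100,75,8,'s2.png')"
```

```text
clock: 4.17
tcp_pos: [0.4743, -0.3206, 0.0393]
orientation: [3.12, -0.292, 0.027]
contact_force: [-1.1, -1.0, 0.3]
grip_width: 0.0854
t 4.17 pos [ 0.4743 -0.3206  0.0393] theta -10.70 tilt [ 0.0165 -0.0093 -0.9998] F [-1.1 -1.   0.3] grip 0.0854
shift cm [-0.76 -0.15  0.92] turn 0.0
```

View pics/t2.png

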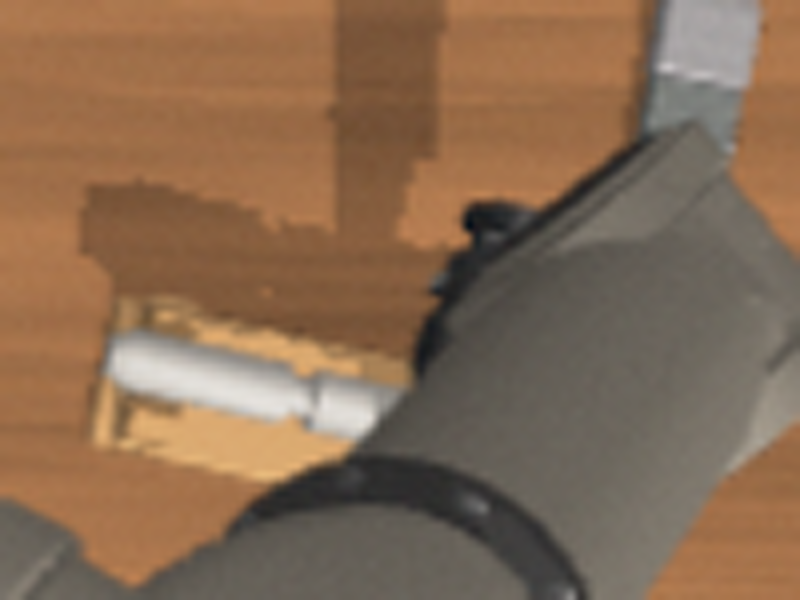

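View pics/s2.png

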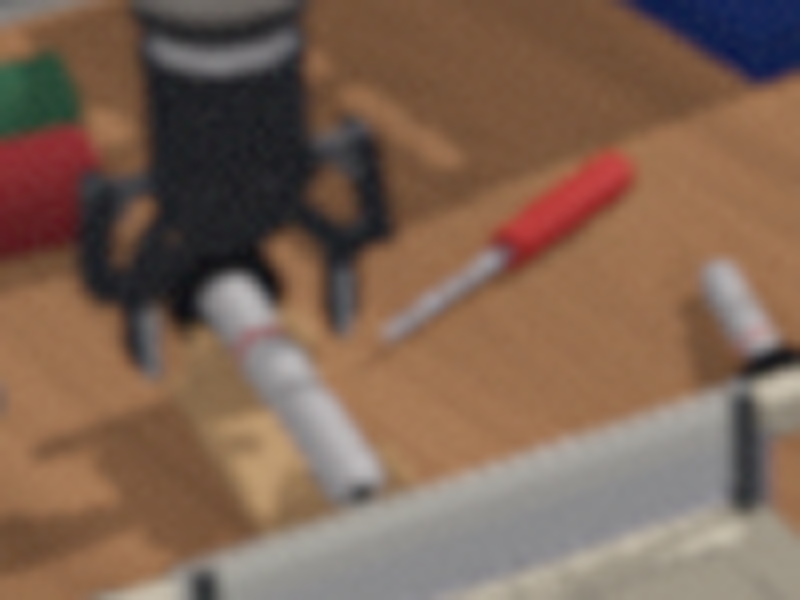

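```bash
python3 -m pendant '-0.7 -0.1 0.4 0;0 0 0 0;0 0 0 0;0 0 0 0'; python3 -c "
from h import *
go([.4673,-.3178,.03],-10.7)"
```

```text
clock: 4.6
tcp_pos: [0.4681, -0.3187, 0.0372]
orientation: [3.119, -0.292, 0.033]
contact_force: [0.2, -0.2, -0.1]
grip_width: 0.0857
t 4.60 pos [ 0.4681 -0.3187  0.0372] theta -10.69 tilt [ 0.0199 -0.0107 -0.9997] F [ 0.2 -0.2 -0.1] grip 0.0857
shift cm [-0.11 -0.08  0.72] turn 0.01
```

```bash
python3 -m pendant '-0.1 -0.1 0.4 0;0 0 0.4 0;0 0 0.2 0;0 0 0 0;0 0 0 0'; python3 -c "
from h import *
go([.4673,-.3178,.03],-10.7)"
```

```text
clock: 5.02
tcp_pos: [0.4677, -0.3175, 0.0263]
orientation: [3.119, -0.292, 0.033]
contact_force: [-0.2, 0.7, -0.3]
grip_width: 0.0855
t 5.02 pos [ 0.4677 -0.3175  0.0263] theta -10.69 tilt [ 0.0203 -0.0108 -0.9997] F [-0.2  0.7 -0.3] grip 0.0855
shift cm [-0.02  0.04 -0.37] turn 0.01
```

```bash
python3 -m pendant '0 0 0 0;0 0 0 0;0 0 0 0;0 0 0 0;0 0 0 0;0 0 0 0;0 0 0 0;0 0 0 0' 255 60; python3 -c "
from h import *
go([.4673,-.3178,.2],-10.7)"
```

```text
clock: 5.68
tcp_pos: [0.4657, -0.3172, 0.0266]
orientation: [3.121, -0.294, 0.028]
contact_force: [-0.2, -0.3, -1.6]
grip_width: 0.0246
t 5.68 pos [ 0.4657 -0.3172  0.0266] theta -10.78 tilt [ 0.0173 -0.0087 -0.9998] F [-0.2 -0.3 -1.6] grip 0.0246
shift cm [  0.49   0.12 -17.34] turn -0.08
```

```bash
python3 -m pendant '0 0 -0.5 0;0 0 -1 0;0 0 -2 0;0 0 -2.5 0;0 0 -2.5 0;0 0 -2.5 0;0 0 -2.5 0;0 0 -1 0'; python3 -m pendant '0 0 -1 0;0 0 -0.5 0;0 0 0 0;0 0 0 0';python3 -c "
from h import *
go([.52,.095,.19],-4.3)
f=r.grab_frame('top');crop(f,290,140,100,75,8,'t3.png')
f=r.grab_frame('scene');crop(f,180,70,100,75,8,'s3.png')"
```

```text
clock: 6.35
tcp_pos: [0.4591, -0.3142, 0.1769]
orientation: [3.123, -0.295, 0.011]
contact_force: [0.3, -0.4, -2.9]
grip_width: 0.0244
clock: 6.68
tcp_pos: [0.4592, -0.3139, 0.1946]
orientation: [3.123, -0.294, 0.016]
contact_force: [-0.1, -0.3, -2.5]
grip_width: 0.0241
t 6.68 pos [ 0.4592 -0.3139  0.1946] theta -10.74 tilt [ 0.0099 -0.0054 -0.9999] F [-0.1 -0.3 -2.5] grip 0.0241
shift cm [ -1.66 -41.31   0.3 ] turn -6.44
```

View pics/s3.png

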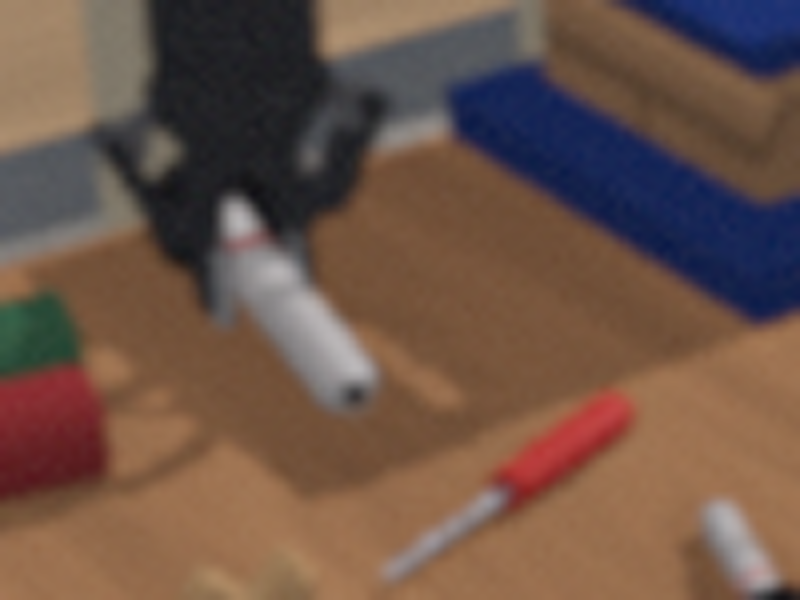

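View pics/t3.png

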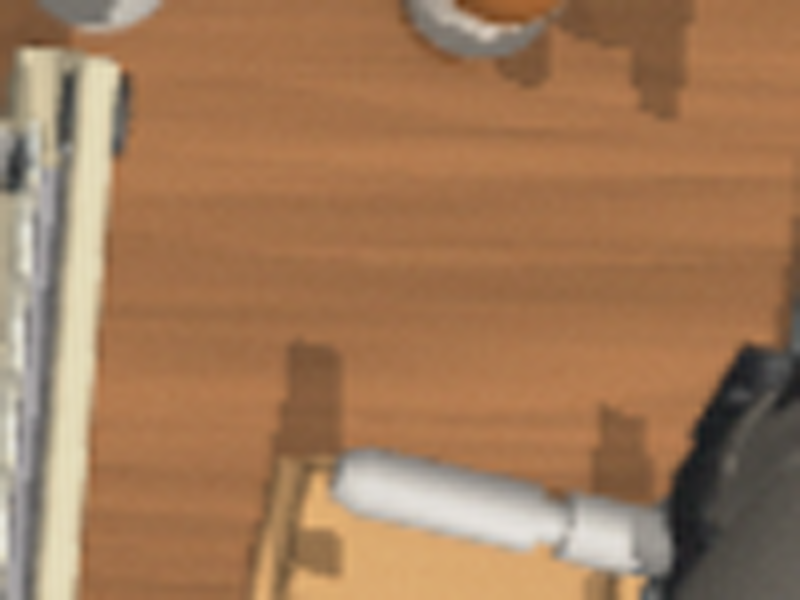

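```bash
python3 -m pendant '0 -1.5 0 -0.5;-0.1 -3 0 -1;-0.1 -3.8 0 -1;-0.2 -3.8 0 -1;-0.2 -3.8 0 -1;-0.2 -3.8 0 -1;-0.2 -3.8 0 -0.5;-0.2 -3.8 0 0';python3 -c "
from h import *
go([.52,.095,.19],-4.3)"
```

```text
clock: 7.45
tcp_pos: [0.4782, -0.0424, 0.1844]
orientation: [3.125, -0.154, -0.005]
contact_force: [0.7, -0.4, -3.1]
grip_width: 0.0246
t 7.45 pos [ 0.4782 -0.0424  0.1844] theta -5.63 tilt [-0.004  -0.0131 -0.9999] F [ 0.7 -0.4 -3.1] grip 0.0246
shift cm [  2.81 -14.07  -0.76] turn -1.33
```

```bash
python3 -m pendant '0.7 -3.5 0 -0.5;0.7 -3.2 0 -0.4;0.6 -2.5 0 0;0.4 -1.5 0 0;0.2 -0.6 0 0;0 0 0 0;0 0 0 0';python3 -c "
from h import *
go([.52,.095,.15],-4.3)
f=r.grab_frame('top');crop(f,145,130,100,75,8,'t4.png')
f=r.grab_frame('scene');crop(f,200,130,160,120,5,'s4.png')"
```

```text
clock: 8.03
tcp_pos: [0.51, 0.0818, 0.1763]
orientation: [3.124, -0.107, -0.024]
contact_force: [-0.0, -1.4, -2.5]
grip_width: 0.0245
t 8.03 pos [0.51   0.0818 0.1763] theta -3.93 tilt [-0.0158 -0.0147 -0.9998] F [-0.  -1.4 -2.5] grip 0.0245
shift cm [ 0.94 -1.42  2.59] turn 0.37
```

View pics/s4.png

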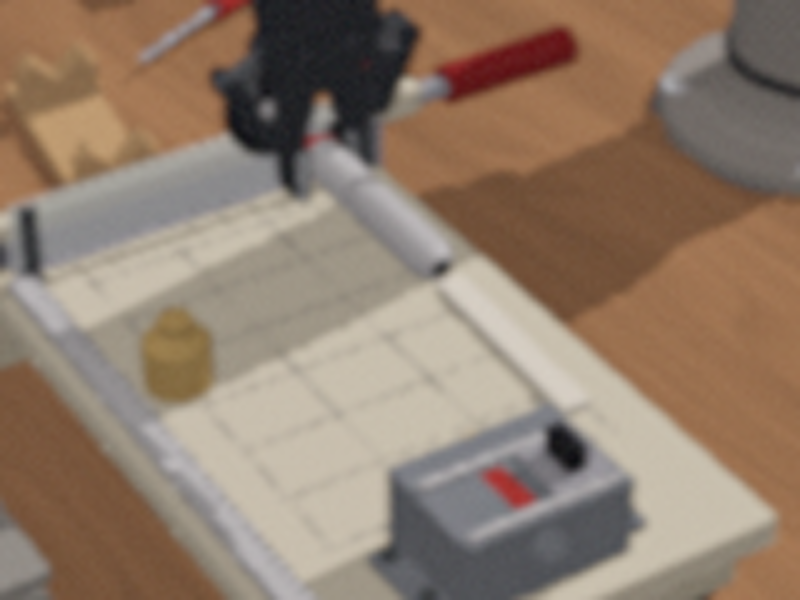

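View pics/t4.png

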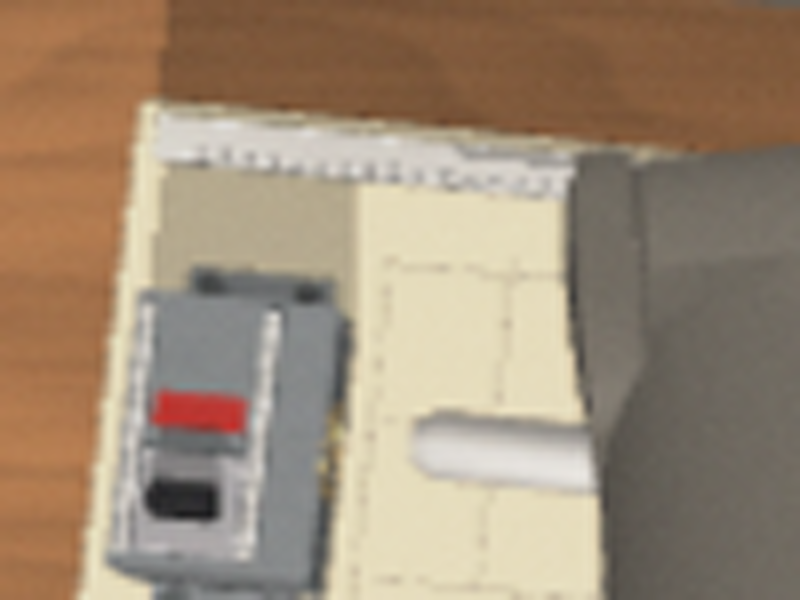

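```bash
python3 -m pendant '0.3 0 1 0.1;0.3 0 2 0;0.2 0 2 0;0 0 2 0;0 0 1.5 0;0 0 0.8 0;0 0 0 0;0 0 0 0';python3 -c "
from h import *
go([.52,.095,.0716],-4.3)
f=r.grab_frame('top');crop(f,145,130,100,75,8,'t5.png')
f=r.grab_frame('scene');crop(f,200,130,160,120,5,'s5.png')"
```

```text
clock: 8.8
tcp_pos: [0.5179, 0.0666, 0.0786]
orientation: [3.121, -0.141, -0.018]
contact_force: [0.7, 0.4, -2.5]
grip_width: 0.0243
t 8.80 pos [0.5179 0.0666 0.0786] theta -5.19 tilt [-0.0121 -0.0165 -0.9998] F [ 0.7  0.4 -2.5] grip 0.0243
shift cm [-0.04 -2.86  0.65] turn -0.89
```

View pics/s5.png

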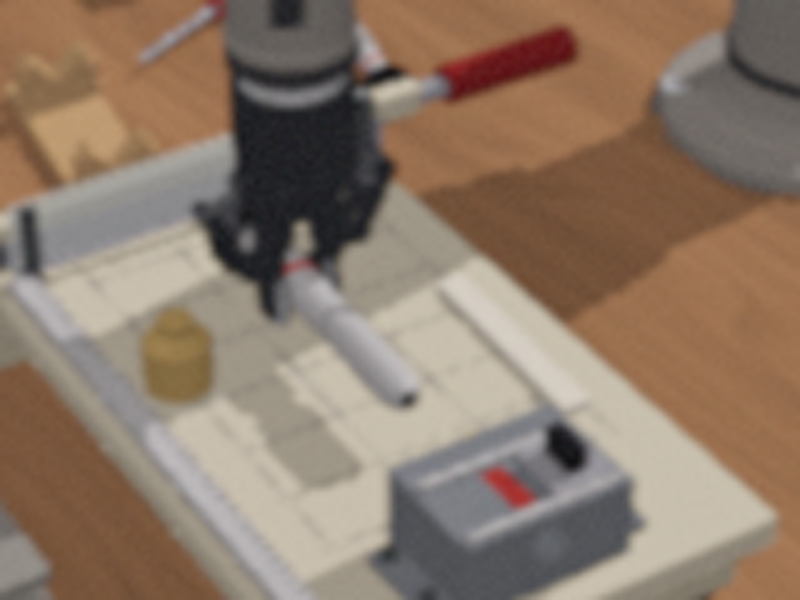

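View pics/t5.png

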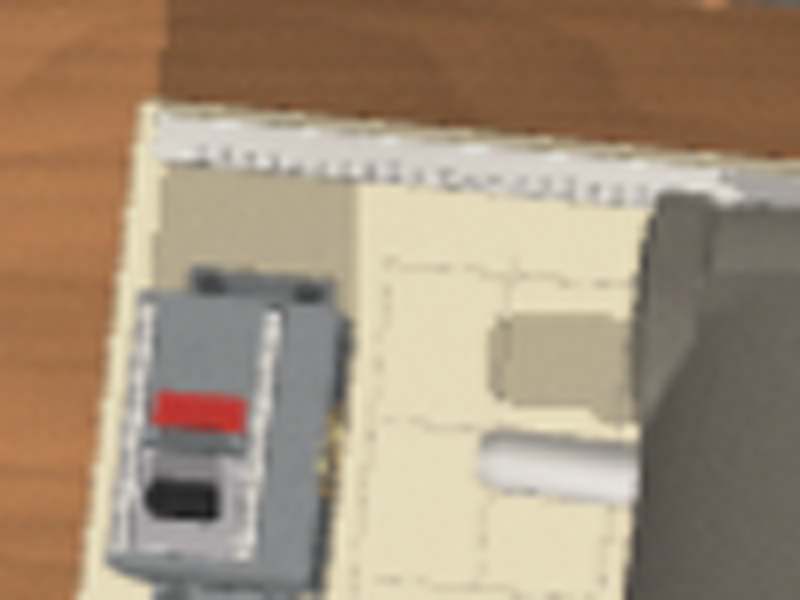

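```bash
python3 -m pendant '0 -1 0.2 -0.4;0 -1 0.2 -0.4;0 -0.6 0.1 0;0 0 0 0;0 0 0 0';python3 -c "
from h import *
go([.52,.110,.0716],-4.3)
f=r.grab_frame('top');crop(f,155,150,60,60,12,'t6.png')
f=r.grab_frame('scene');crop(f,240,180,80,60,10,'s6.png')"
```

```text
clock: 9.32
tcp_pos: [0.5231, 0.0979, 0.0764]
orientation: [3.127, -0.114, -0.007]
contact_force: [0.2, 0.1, -1.9]
grip_width: 0.0244
t 9.32 pos [0.5231 0.0979 0.0764] theta -4.16 tilt [-0.0048 -0.0126 -0.9999] F [ 0.2  0.1 -1.9] grip 0.0244
shift cm [-0.4  -1.19  0.46] turn 0.14
```

View pics/s6.png

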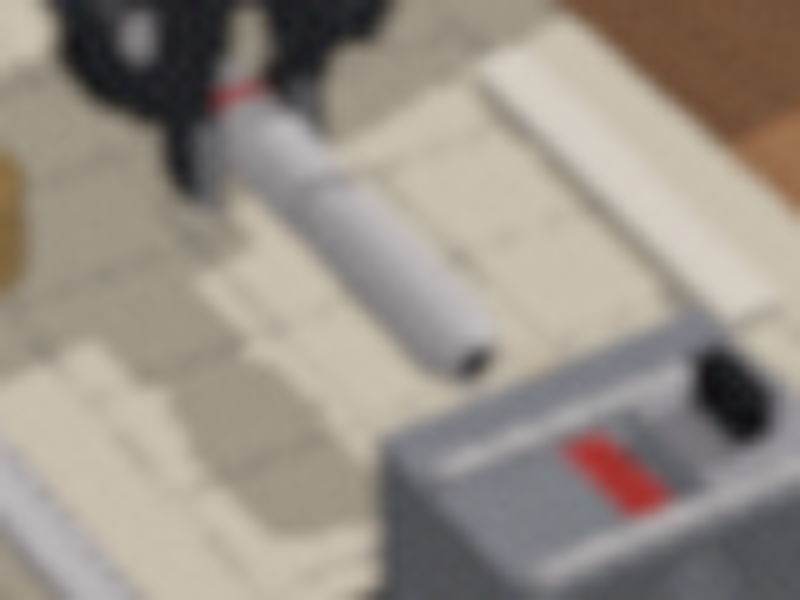

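View pics/t6.png

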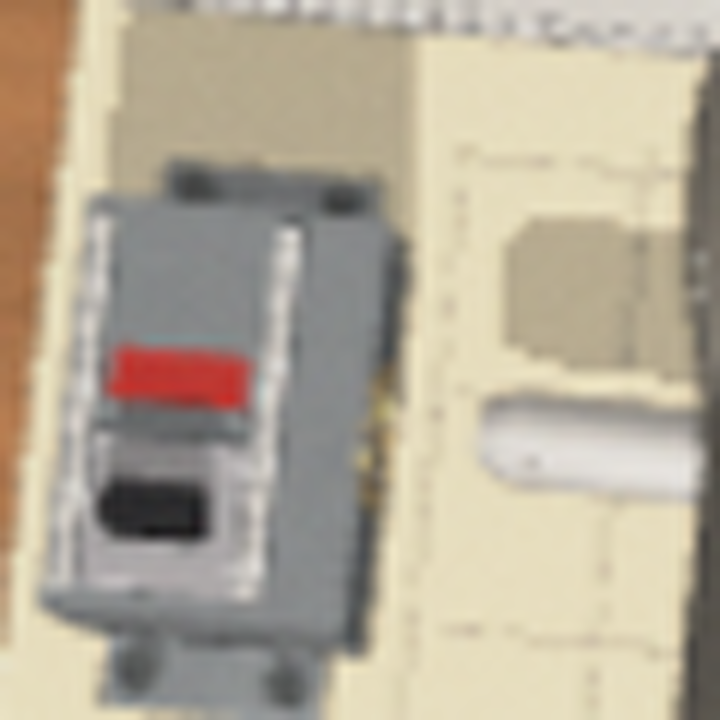

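```bash
cat > ov.py <<'E'
from fit import *
def overlay(f,name,cp,off,ox,oy,w,h,k,L=.1318,draw=True,dz=.019):
    o,p,M,t=st()
    im=cv2.resize(f["color"][oy:oy+h,ox:ox+w,::-1],(w*k,h*k),interpolation=cv2.INTER_CUBIC)
    def pl(P,c,cl=True):
        q=(proj(f,P)-[ox,oy]+.5)*k-.5
        cv2.polylines(im,[(q*16).astype(np.int32)],cl,c,1,cv2.LINE_AA,4)
    bx=cp[3]
    for z in(.062,.115): pl(frame(cp,[[bx-.055,.12,z],[bx+.055,.12,z],[bx+.055,.2,z],[bx-.055,.2,z]]),(0,255,0))
    th=np.linspace(0,2*np.pi,30)
    pl(frame(cp,np.c_[bx+.01375*np.cos(th),.12+0*th,.095+.01375*np.sin(th)]),(255,255,0))
    pl(frame(cp,[[bx,.0,.095],[bx,.12,.095]]),(255,255,0),False)
    # rod: axis level, tail dir = -tool y horizontal
    d=-M[:,1].copy();d[2]=0;d/=np.linalg.norm(d)
    c0=p-M[:,2]*dz+np.array(off); c0[2]=p[2]+.0234
    n=np.array([-d[1],d[0],0]);
    tip=c0+d*L
    for s,rr in((0,.0085),(.01,.013),(.08,.013),(.13,.013)):
        pl(tip-d*s+rr*(np.outer(np.cos(th),n)+np.outer(np.sin(th),[0,0,1])),(0,0,255))
    m=frame(cp,[[bx,.12,.095]])[0];bd=np.array([-np.sin(cp[2]),np.cos(cp[2]),0]);bn=np.array([bd[1],-bd[0],0])
    e=m-tip;print("gap along",e@bd,"lateral(+x) err of rod",-e@bn,"dz",tip[2]-.095,"yaw err deg",np.degrees(np.arctan2(d@bn,d@bd)))
    cv2.imwrite("pics/"+name,im)
E
python3 - <<'E'
from ov import *
s=np.load("cut.npy")
cp=s+[.0019,-.001,0,0]
f=r.grab_frame('top')
overlay(f,"ov1.png",cp,[.0017,0,0],155,150,60,60,12)
E
```

```text
gap along 0.027976904846244526 lateral(+x) err of rod 0.003728813780210751 dz 0.004687980533455621 yaw err deg -0.04626405533969862
```

View pics/ov1.png

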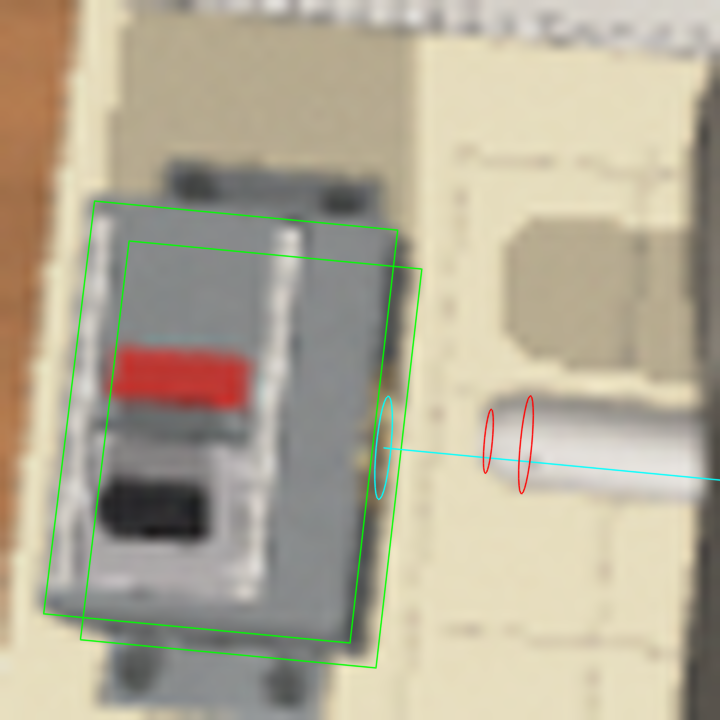

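```bash
python3 -m pendant '-0.23 -0.2 0.35 0;0 0 0 0;0 0 0 0;0 0 0 0';python3 - <<'E'
from ov import *
s=np.load("cut.npy")
cp=s+[.0033,.0012,0,0];np.save("cp.npy",cp)
f=r.grab_frame('top')
overlay(f,"ov2.png",cp,[.0017,0,0],155,150,60,60,12)
f=r.grab_frame('scene')
overlay(f,"ov3.png",s,[0,0,0],240,180,80,60,10)
go([.52,.12,.0716],-4.3)
E
```

```text
clock: 9.8
tcp_pos: [0.5202, 0.0979, 0.0724]
orientation: [3.126, -0.118, -0.008]
contact_force: [-0.6, -0.7, -2.5]
grip_width: 0.0242
gap along 0.0295141138391479 lateral(+x) err of rod 5.7996113874457334e-05 dz 0.0008291517834008305 yaw err deg 0.0664258489783155
gap along 0.02816482122704143 lateral(+x) err of rod 0.0016849148144777513 dz 0.0009037416821199434 yaw err deg 0.06697321461963178
t 9.90 pos [0.5204 0.0979 0.0725] theta -4.35 tilt [-0.0053 -0.0135 -0.9999] F [-0.1 -0.4 -2. ] grip 0.0247
shift cm [-0.21 -2.2   0.06] turn -0.05
```

View pics/ov2.png

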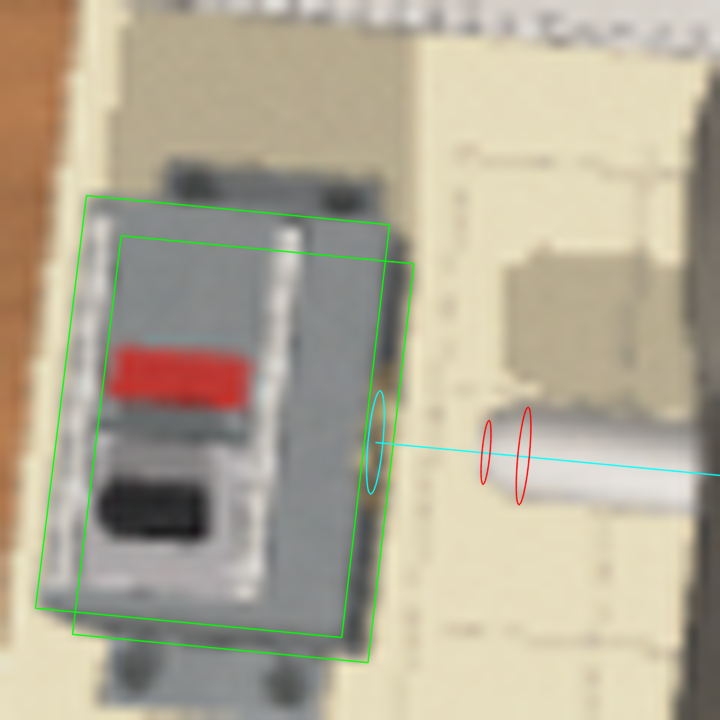

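View pics/ov3.png

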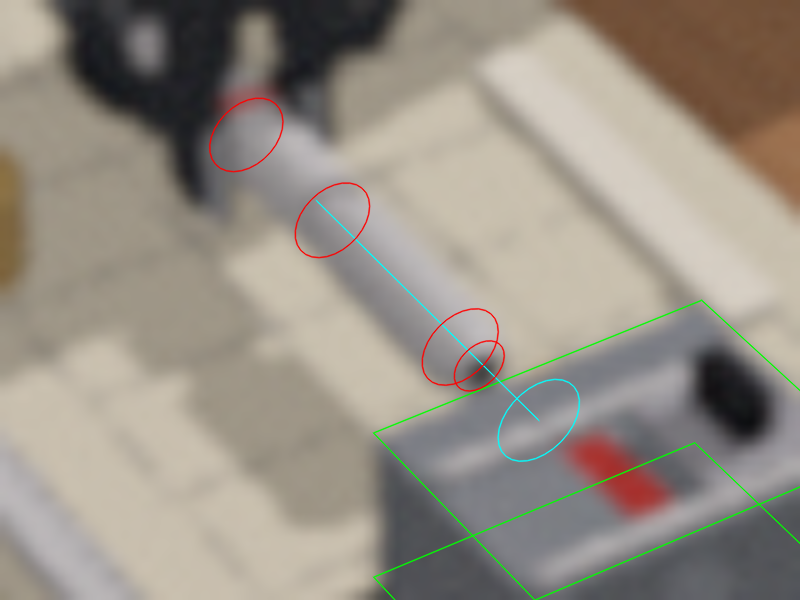

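```bash
python3 -m pendant '0 -0.7 0.05 0;0 -0.7 0 0;0 -0.6 0 0;0 -0.4 0 0;0 0 0 0;0 0 0 0';python3 - <<'E'
from ov import *
cp=np.load("cp.npy")
f=r.grab_frame('top')
overlay(f,"ov4.png",cp,[.0017,0,0],155,150,60,60,12)
go([.5,.12,.0716],-4.3)
E
```

```text
clock: 10.4
tcp_pos: [0.5228, 0.1254, 0.0717]
orientation: [3.126, -0.117, -0.007]
contact_force: [0.5, -0.3, -3.1]
grip_width: 0.0245
gap along 0.0018107449945055402 lateral(+x) err of rod 0.00027320315166335887 dz 4.2999788214842516e-05 yaw err deg 0.006704611655422788
t 10.45 pos [0.5227 0.1255 0.0716] theta -4.29 tilt [-0.0048 -0.0128 -0.9999] F [-0.7  0.4 -2. ] grip 0.0246
shift cm [-2.23  0.72  0.02] turn 0.01
```

View pics/ov4.png

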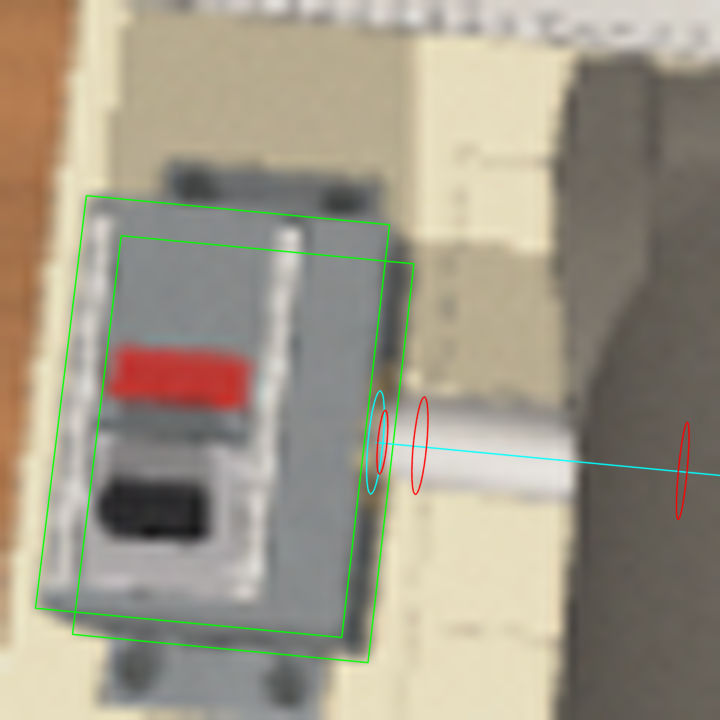

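```bash
python3 -m pendant '0 -0.5 0 0;0 -0.5 0 0;0 -0.4 0 0;0 0 0 0';python3 - <<'E'
from ov import *
cp=np.load("cp.npy")
go([.5,.12,.0716],-4.3)
f=r.grab_frame('top')
overlay(f,"ov5.png",cp,[.0017,0,0],155,150,60,60,12)
E
```

```text
clock: 10.78
tcp_pos: [0.5234, 0.1399, 0.0714]
orientation: [3.126, -0.119, -0.009]
contact_force: [0.3, -0.2, -1.4]
grip_width: 0.0244
t 10.78 pos [0.5234 0.1399 0.0714] theta -4.35 tilt [-0.006  -0.0133 -0.9999] F [ 0.3 -0.2 -1.4] grip 0.0244
shift cm [-2.18  2.16  0.02] turn -0.05
gap along -0.01231612918769151 lateral(+x) err of rod 1.8730377920596176e-05 dz -0.00021788876969019988 yaw err deg 0.06972575739188062
```

View pics/ov5.png

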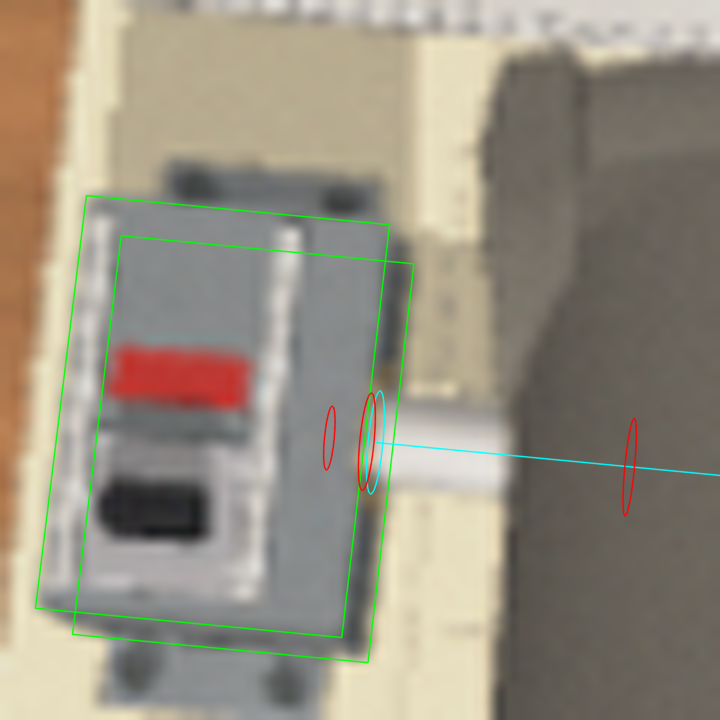

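Entering cleanly, no force. Continue; inserted about 12 mm so far, going to about 100 mm.

```bash
python3 -m pendant '0 -0.6 0 0;0 -0.6 0 0;0 -0.6 0 0;0 -0.6 0 0;0 -0.4 0 0;0 0 0 0';python3 - <<'E'
from ov import *
cp=np.load("cp.npy")
go([.5,.12,.0716],-4.3)
f=r.grab_frame('top')
overlay(f,"ov6.png",cp,[.0017,0,0],155,150,60,60,12)
E
```

```text
clock: 11.33
tcp_pos: [0.5255, 0.1703, 0.071]
orientation: [3.126, -0.119, -0.009]
contact_force: [-0.9, -0.4, -1.5]
grip_width: 0.0244
t 11.33 pos [0.5255 0.1703 0.071 ] theta -4.37 tilt [-0.0064 -0.0135 -0.9999] F [-0.9 -0.4 -1.5] grip 0.0244
shift cm [-2.16  5.21  0.02] turn -0.07
gap along -0.042747805688883776 lateral(+x) err of rod -0.00011080453122262728 dz -0.0005897362428831515 yaw err deg 0.08929193226713855
```

```bash
python3 -m pendant '0 -0.6 0 0;0 -0.8 0 0;0 -0.8 0 0;0 -0.8 0 0;0 -0.5 0 0;0 0 0 0';python3 - <<'E'
from ov import *
cp=np.load("cp.npy")
go([.5,.12,.0716],-4.3)
f=r.grab_frame('top')
overlay(f,"ov6.png",cp,[.0017,0,0],155,150,60,60,12)
f=r.grab_frame('scene');crop(f,240,160,110,80,7,'s7.png')
E
```

```text
clock: 11.88
tcp_pos: [0.5283, 0.2079, 0.0706]
orientation: [3.125, -0.12, -0.01]
contact_force: [0.2, -1.1, -0.9]
grip_width: 0.0245
t 11.88 pos [0.5283 0.2079 0.0706] theta -4.42 tilt [-0.0067 -0.014  -0.9999] F [ 0.2 -1.1 -0.9] grip 0.0245
shift cm [-2.15  8.98  0.04] turn -0.12
gap along -0.08048577297824241 lateral(+x) err of rod 1.2796811355035612e-05 dz -0.0010567461403736128 yaw err deg 0.14398621463561748
```

View pics/s7.png

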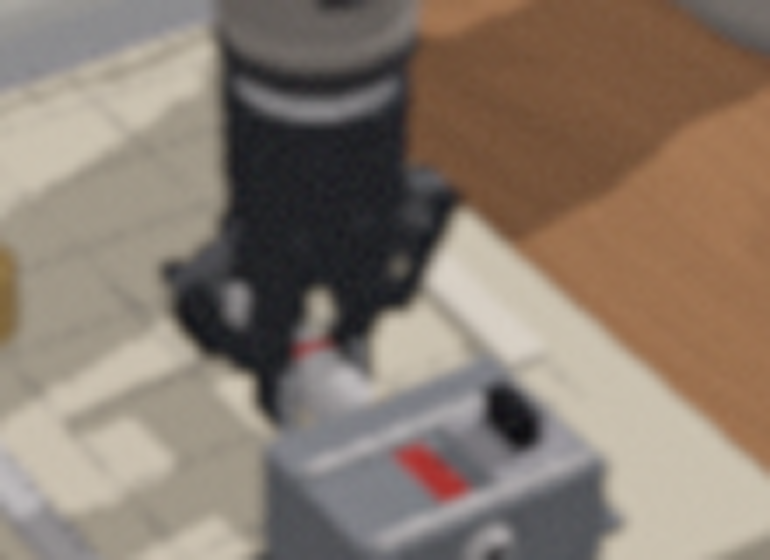

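```bash
python3 -m pendant '0 -0.6 -0.04 0;0 -0.7 -0.03 0;0 -0.7 0 0;0 -0.5 0 0;0 -0.3 0 0;0 0 0 0';python3 - <<'E'
from ov import *
cp=np.load("cp.npy")
go([.5,.12,.0716],-4.3)
f=r.grab_frame('top')
overlay(f,"ov6.png",cp,[.0017,0,0],155,150,60,60,12)
f=r.grab_frame('scene');crop(f,260,180,80,80,9,'s8.png')
E
```

```text
clock: 12.48
tcp_pos: [0.5304, 0.2364, 0.0708]
orientation: [3.124, -0.124, -0.011]
contact_force: [-0.8, -1.2, -0.5]
grip_width: 0.0243
t 12.48 pos [0.5304 0.2364 0.0708] theta -4.55 tilt [-0.0077 -0.0152 -0.9999] F [-0.8 -1.2 -0.5] grip 0.0243
shift cm [-2.11 11.84  0.12] turn -0.25
gap along -0.10921937206554733 lateral(+x) err of rod 0.0003072295714614605 dz -0.0008372978743910325 yaw err deg 0.2778348304077507
```

View pics/s8.png

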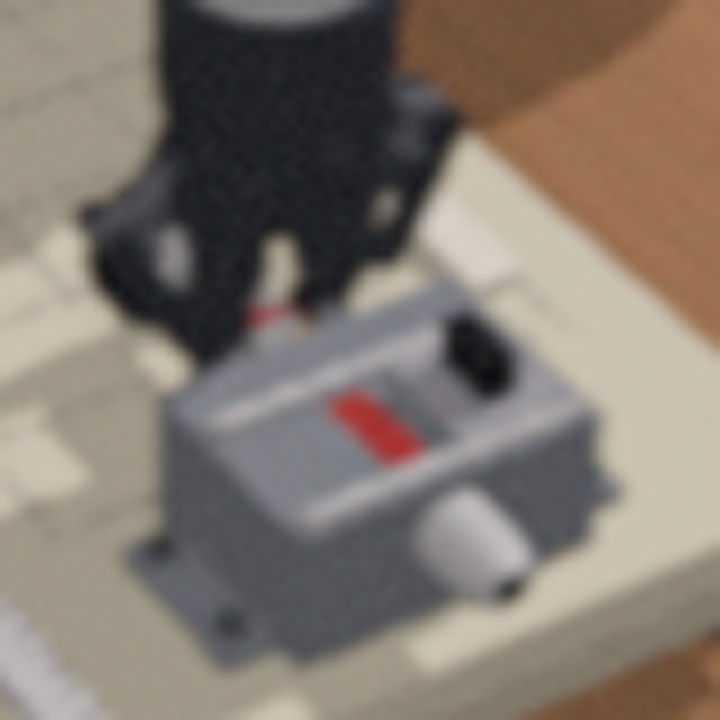

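```bash
python3 -m pendant '0 -0.3 -0.03 0;0 -0.3 0 0;0 0 0 0;0 0 0 0'; python3 -m pendant '0 0 0 0;0 0 0 0;0 0 0 0;0 0 0 0;0 0 0 0;0 0 0 0' 120;python3 - <<'E'
from ov import *
cp=np.load("cp.npy")
go([.5,.12,.0716],-4.3)
f=r.grab_frame('top')
overlay(f,"ov6.png",cp,[.0017,0,0],155,150,60,60,12)
f=r.grab_frame('scene');crop(f,240,160,100,80,8,'s9.png')
E
```

```text
clock: 12.92
tcp_pos: [0.5307, 0.2417, 0.0709]
orientation: [3.123, -0.126, -0.012]
contact_force: [-0.3, -0.7, 0.0]
grip_width: 0.0245
clock: 13.42
tcp_pos: [0.5327, 0.2416, 0.072]
orientation: [3.125, -0.129, -0.006]
contact_force: [0.7, 0.4, -0.0]
grip_width: 0.0453
t 13.42 pos [0.5327 0.2416 0.072 ] theta -4.74 tilt [-0.0046 -0.0141 -0.9999] F [ 0.7  0.4 -0. ] grip 0.0453
shift cm [-2.25 12.39  0.22] turn -0.44
gap along -0.11474005217849914 lateral(+x) err of rod 0.0025518799519110673 dz 0.00038189186567103017 yaw err deg 0.4547375636833227
```

View pics/s9.png

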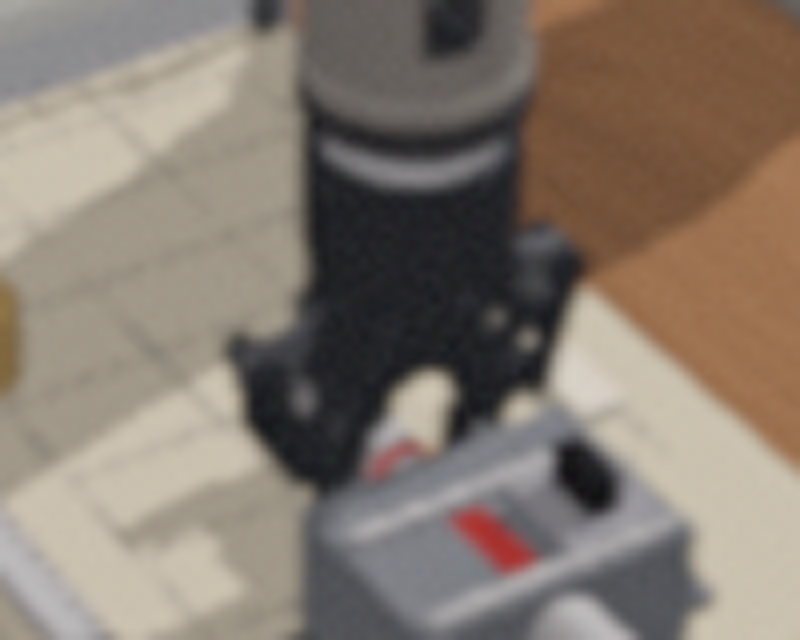

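```bash
python3 -m pendant '-0.2 0.7 0 -0.3;-0.1 0.8 0 0;0 0.7 0 0;0 0.2 0 0;0 0 0 0;0 0 0 0'
python3 - <<'E'
from ov import *
cp=np.load("cp.npy")
go([.5288,.2168,.0712],-4.3)
E
```

```text
clock: 14.02
tcp_pos: [0.5269, 0.214, 0.0723]
orientation: [3.124, -0.122, -0.007]
contact_force: [-0.1, 0.1, 0.5]
grip_width: 0.0452
t 14.02 pos [0.5269 0.214  0.0723] theta -4.48 tilt [-0.0051 -0.0148 -0.9999] F [-0.1  0.1  0.5] grip 0.0452
shift cm [ 0.17 -0.29  0.11] turn -0.18
```

```bash
python3 -m pendant '0.17 0 0.1 -0.1;0 0 0 0;0 0 0 0'; python3 -m pendant '0 0 0 0;0 0 0 0;0 0 0 0;0 0 0 0;0 0 0 0;0 0 0 0' 255 60
python3 - <<'E'
from ov import *
cp=np.load("cp.npy")
go([.5288,.2168,.0712],-4.3)
f=r.grab_frame('scene');crop(f,240,160,100,80,8,'s10.png')
f=r.grab_frame('top');crop(f,155,150,60,60,12,'t10.png')
E
```

```text
clock: 14.27
tcp_pos: [0.529, 0.2141, 0.0713]
orientation: [3.125, -0.119, -0.007]
contact_force: [0.1, -0.2, 0.2]
grip_width: 0.0454
clock: 14.77
tcp_pos: [0.5293, 0.2146, 0.0715]
orientation: [3.125, -0.118, -0.006]
contact_force: [-0.5, -0.6, 0.4]
grip_width: 0.0244
t 14.77 pos [0.5293 0.2146 0.0715] theta -4.32 tilt [-0.0044 -0.0146 -0.9999] F [-0.5 -0.6  0.4] grip 0.0244
shift cm [-0.07 -0.22  0.03] turn -0.02
```

View pics/s10.png

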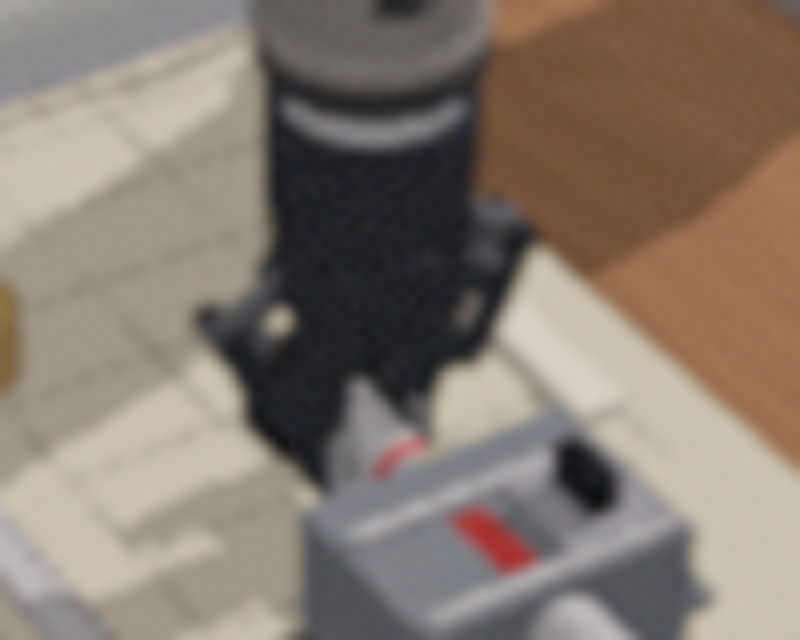

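View pics/t10.png

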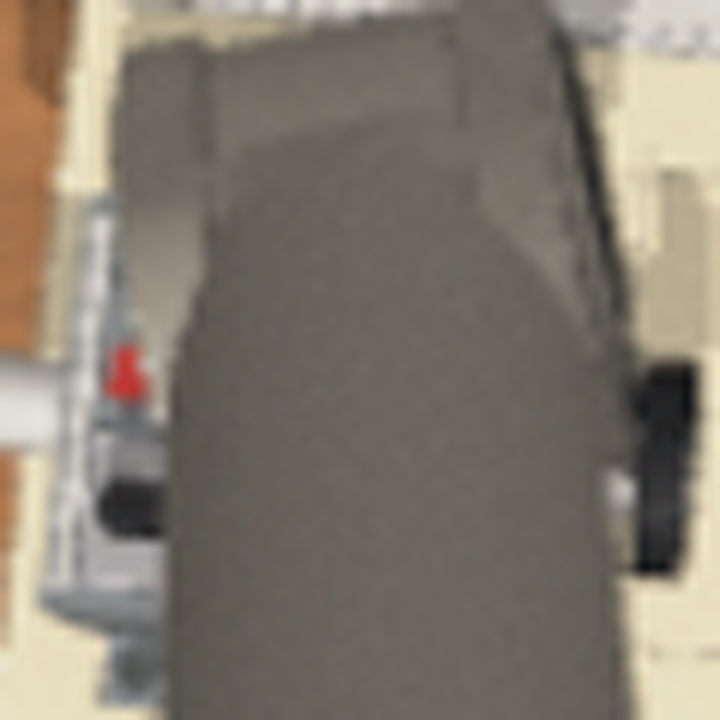

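Run:
```python
from fit import *
cp=np.load("cp.npy");bx=cp[3]
im=cv2.GaussianBlur(T["color"],(0,0),.01+.3).astype(np.float32)
ys=np.arange(.095,.225,.001)
def prof(x0,x1,z):
    acc=[]
    for x in np.linspace(x0,x1,15):
        q=proj(T,frame(cp,np.c_[bx+x+0*ys,ys,z+0*ys])).astype(np.float32)
        acc.append(cv2.remap(im,q[:,0].reshape(1,-1),q[:,1].reshape(1,-1),cv2.INTER_LINEAR)[0])
    return np.mean(acc,0)
P=prof(.025,.05,.115); Q=prof(-.05,-.03,.115)
for y,a,b in zip(ys,P,Q):
    if y<.13 or y>.19: print("%.3f"%y,a.round(),b.round())
```

```text
0.095 [226. 216. 183.] [226. 216. 183.]
0.096 [226. 216. 183.] [226. 216. 183.]
0.097 [226. 216. 183.] [226. 217. 184.]
0.098 [226. 216. 182.] [226. 216. 183.]
0.099 [225. 214. 181.] [225. 215. 183.]
0.100 [222. 211. 180.] [223. 212. 180.]
0.101 [220. 209. 177.] [220. 209. 178.]
0.102 [218. 207. 176.] [218. 206. 176.]
0.103 [219. 208. 176.] [218. 207. 176.]
0.104 [220. 210. 178.] [220. 209. 177.]
0.105 [222. 212. 179.] [222. 211. 179.]
0.106 [223. 214. 180.] [223. 213. 181.]
0.107 [224. 215. 181.] [225. 215. 182.]
0.108 [224. 215. 182.] [225. 216. 183.]
0.109 [221. 211. 179.] [223. 213. 181.]
0.110 [212. 201. 171.] [213. 203. 172.]
0.111 [198. 187. 159.] [196. 186. 159.]
0.112 [178. 168. 144.] [175. 165. 142.]
0.113 [155. 147. 128.] [152. 144. 126.]
0.114 [132. 126. 112.] [127. 122. 110.]
0.115 [111. 108.  99.] [105. 103.  96.]
0.116 [96. 95. 90.] [90. 90. 87.]
0.117 [89. 89. 88.] [86. 88. 87.]
0.118 [91. 92. 92.] [88. 90. 90.]
0.119 [ 98. 100. 101.] [ 97.  99. 100.]
0.120 [108. 110. 111.] [107. 110. 110.]
0.121 [116. 119. 119.] [117. 120. 120.]
0.122 [122. 124. 125.] [123. 126. 127.
[... 981 characters left out ...]
6.] [200. 180. 148.]
0.208 [184. 160. 128.] [189. 163. 130.]
0.209 [174. 143. 110.] [179. 146. 113.]
0.210 [165. 128.  94.] [171. 132.  97.]
0.211 [160. 117.  82.] [166. 122.  85.]
0.212 [157. 111.  75.] [163. 115.  77.]
0.213 [157. 109.  72.] [163. 113.  74.]
0.214 [157. 109.  72.] [163. 113.  74.]
0.215 [158. 109.  72.] [163. 113.  74.]
0.216 [158. 109.  72.] [163. 112.  73.]
0.217 [158. 109.  72.] [163. 112.  73.]
0.218 [158. 109.  72.] [163. 112.  73.]
0.219 [158. 109.  72.] [163. 112.  74.]
0.220 [159. 109.  72.] [164. 113.  74.]
0.221 [159. 109.  72.] [164. 113.  74.]
0.222 [159. 110.  73.] [164. 113.  74.]
0.223 [159. 110.  73.] [164. 113.  74.]
0.224 [159. 110.  73.] [164. 113.  74.]
```

```bash
cat > meas.py <<'E'
from fit import *
cp=np.load("cp.npy");bx=cp[3]
def meas(F,show=True):
    im=F["color"].astype(np.float32)
    ys=np.arange(.2,.27,.001)
    def prof(ys,x0,x1,z):
        acc=[]
        for x in np.linspace(x0,x1,9):
            q=proj(F,frame(cp,np.c_[bx+x+0*ys,ys,z+0*ys])).astype(np.float32)
            acc.append(cv2.remap(im,q[:,0].reshape(1,-1),q[:,1].reshape(1,-1),cv2.INTER_LINEAR)[0])
        return np.mean(acc,0)
    P=prof(ys,-.005,.005,.095);print("tail y:", [(round(y*1000),int(v[2])) for y,v in zip(ys,P)])
    y2=np.arange(-.0,.09,.001);Q=prof(y2,-.02,.02,.095);print("disc:",[(round(y*1000),int(v[0])) for y,v in zip(y2,Q)])
if __name__=="__main__":
    F=r.grab_frame("top");meas(F)
E
python3 meas.py
```

```text
tail y: [(200, 184), (201, 175), (202, 167), (203, 169), (204, 179), (205, 189), (206, 197), (207, 202), (208, 207), (209, 210), (210, 210), (211, 209), (212, 209), (213, 210), (214, 210), (215, 210), (216, 210), (217, 210), (218, 209), (219, 209), (220, 209), (221, 209), (222, 209), (223, 209), (224, 209), (225, 209), (226, 209), (227, 208), (228, 208), (229, 207), (230, 205), (231, 203), (232, 201), (233, 198), (234, 194), (235, 184), (236, 169), (237, 154), (238, 138), (239, 122), (240, 106), (241, 94), (242, 88), (243, 84), (244, 80), (245, 80), (246, 80), (247, 80), (248, 80), (249, 80), (250, 80), (251, 80), (252, 80), (253, 79), (254, 79), (255, 79), (256, 80), (257, 80), (258, 81), (259, 81), (260, 82), (261, 82), (262, 82), (263, 82), (264, 82), (265, 81), (266, 81), (267, 81), (268, 82), (269, 82)]
disc: [(0, 229), (1, 229), (2, 229), (3, 228), (4, 227), (5, 224), (6, 222), (7, 222), (8, 223), (9, 224), (10, 226), (11, 227), (12, 228), (13, 229), (14, 229), (15, 229), (16, 230), (17, 230), (18, 230), (19, 230), (20, 230), (21, 230), (22, 230), (23, 230), (24, 230), (25, 230), (26, 230), (27, 230), (28, 230), (29, 230), (30, 228), (31, 224), (32, 212), (33, 192), (34, 168), (35, 141), (36, 111), (37, 83), (38, 62), (39, 53), (40, 49), (41, 47), (42, 46), (43, 46), (44, 46), (45, 46), (46, 46), (47, 46), (48, 51), (49, 61), (50, 75), (51, 87), (52, 96), (53, 102), (54, 106), (55, 107), (56, 105), (57, 103), (58, 100), (59, 98), (60, 97), (61, 96), (62, 96), (63, 97), (64, 98), (65, 99), (66, 99), (67, 99), (68, 100), (69, 100), (70, 101), (71, 101), (72, 102), (73, 102), (74, 103), (75, 103), (76, 103), (77, 104), (78, 104), (79, 105), (80, 105), (81, 105), (82, 105), (83, 106), (84, 106), (85, 106), (86, 106), (87, 106), (88, 106), (89, 106)]
```

```bash
python3 -m pendant '0 -0.3 0 0;0 -0.4 0 0;0 -0.4 0 0;0 -0.2 0 0;0 0 0 0;0 0 0 0'
python3 - <<'E'
from meas import *
from ov import *
go([.5288,.2146,.0712],-4.3)
F=r.grab_frame("top")
meas(F)
E
```

```text
clock: 15.42
tcp_pos: [0.5301, 0.2232, 0.0718]
orientation: [3.118, -0.123, -0.01]
contact_force: [-0.5, -2.9, 2.4]
grip_width: 0.0241
t 15.42 pos [0.5301 0.2232 0.0718] theta -4.53 tilt [-0.007  -0.0208 -0.9998] F [-0.5 -2.9  2.4] grip 0.0241
shift cm [-0.06  0.87  0.07] turn -0.23
tail y: [(200, 184), (201, 175), (202, 167), (203, 169), (204, 180), (205, 190), (206, 198), (207, 203), (208, 208), (209, 211), (210, 211), (211, 211), (212, 211), (213, 211), (214, 211), (215, 211), (216, 210), (217, 210), (218, 210), (219, 210), (220, 210), (221, 210), (222, 210), (223, 210), (224, 210), (225, 210), (226, 209), (227, 209), (228, 209), (229, 208), (230, 208), (231, 208), (232, 208), (233, 209), (234, 209), (235, 209), (236, 209), (237, 208), (238, 207), (239, 205), (240, 203), (241, 200), (242, 198), (243, 195), (244, 189), (245, 173), (246, 156), (247, 138), (248, 122), (249, 105), (250, 91), (251, 84), (252, 82), (253, 81), (254, 80), (255, 80), (256, 80), (257, 80), (258, 80), (259, 80), (260, 81), (261, 81), (262, 81), (263, 81), (264, 81), (265, 81), (266, 82), (267, 81), (268, 81)
[... 275 characters left out ...]
24, 230), (25, 230), (26, 230), (27, 230), (28, 230), (29, 230), (30, 230), (31, 229), (32, 229), (33, 229), (34, 229), (35, 228), (36, 229), (37, 229), (38, 228), (39, 225), (40, 219), (41, 206), (42, 185), (43, 159), (44, 131), (45, 104), (46, 80), (47, 60), (48, 50), (49, 48), (50, 47), (51, 47), (52, 47), (53, 46), (54, 46), (55, 46), (56, 46), (57, 48), (58, 59), (59, 80), (60, 106), (61, 128), (62, 143), (63, 150), (64, 150), (65, 147), (66, 141), (67, 133), (68, 123), (69, 114), (70, 107), (71, 102), (72, 99), (73, 97), (74, 96), (75, 96), (76, 97), (77, 97), (78, 98), (79, 98), (80, 98), (81, 99), (82, 100), (83, 100), (84, 101), (85, 102), (86, 102), (87, 102), (88, 103), (89, 104)]
```

```bash
python3 -m pendant '0 -0.3 0 0;0 -0.3 0 0;0 -0.2 0 0;0 0 0 0;0 0 0 0'
python3 - <<'E'
from meas import *
from ov import *
go([.5288,.2146,.0712],-4.3)
F=r.grab_frame("top")
meas(F)
f=r.grab_frame('scene');crop(f,260,180,80,80,9,'s11.png')
E
```

```text
clock: 15.88
tcp_pos: [0.5305, 0.2297, 0.072]
orientation: [3.116, -0.126, -0.012]
contact_force: [-0.9, -3.0, 3.2]
grip_width: 0.0242
t 15.88 pos [0.5305 0.2297 0.072 ] theta -4.63 tilt [-0.0084 -0.0231 -0.9997] F [-0.9 -3.   3.2] grip 0.0242
shift cm [-0.05  1.52  0.11] turn -0.33
tail y: [(200, 148), (201, 148), (202, 149), (203, 158), (204, 172), (205, 186), (206, 196), (207, 202), (208, 207), (209, 211), (210, 211), (211, 211), (212, 211), (213, 211), (214, 211), (215, 211), (216, 211), (217, 211), (218, 211), (219, 211), (220, 210), (221, 210), (222, 210), (223, 210), (224, 210), (225, 210), (226, 209), (227, 209), (228, 209), (229, 209), (230, 209), (231, 209), (232, 209), (233, 209), (234, 209), (235, 209), (236, 209), (237, 209), (238, 210), (239, 210), (240, 210), (241, 210), (242, 209), (243, 209), (244, 208), (245, 206), (246, 204), (247, 202), (248, 199), (249, 196), (250, 192), (251, 180), (252, 163), (253, 146), (254, 129), (255, 113), (256, 97), (257, 87), (258, 84), (259, 82), (260, 80), (261, 80), (262, 80), (263, 81), (264, 80), (265, 80), (266, 80), (267, 80), (26
[... 280 characters left out ...]
(24, 230), (25, 230), (26, 230), (27, 230), (28, 230), (29, 230), (30, 230), (31, 230), (32, 229), (33, 229), (34, 228), (35, 228), (36, 228), (37, 228), (38, 229), (39, 229), (40, 229), (41, 230), (42, 230), (43, 230), (44, 229), (45, 227), (46, 220), (47, 209), (48, 190), (49, 165), (50, 138), (51, 110), (52, 84), (53, 64), (54, 50), (55, 47), (56, 46), (57, 46), (58, 46), (59, 46), (60, 45), (61, 45), (62, 46), (63, 46), (64, 52), (65, 67), (66, 90), (67, 115), (68, 136), (69, 151), (70, 159), (71, 160), (72, 157), (73, 151), (74, 143), (75, 134), (76, 126), (77, 117), (78, 108), (79, 101), (80, 97), (81, 96), (82, 95), (83, 95), (84, 96), (85, 96), (86, 97), (87, 97), (88, 98), (89, 99)]
```

View pics/s11.png

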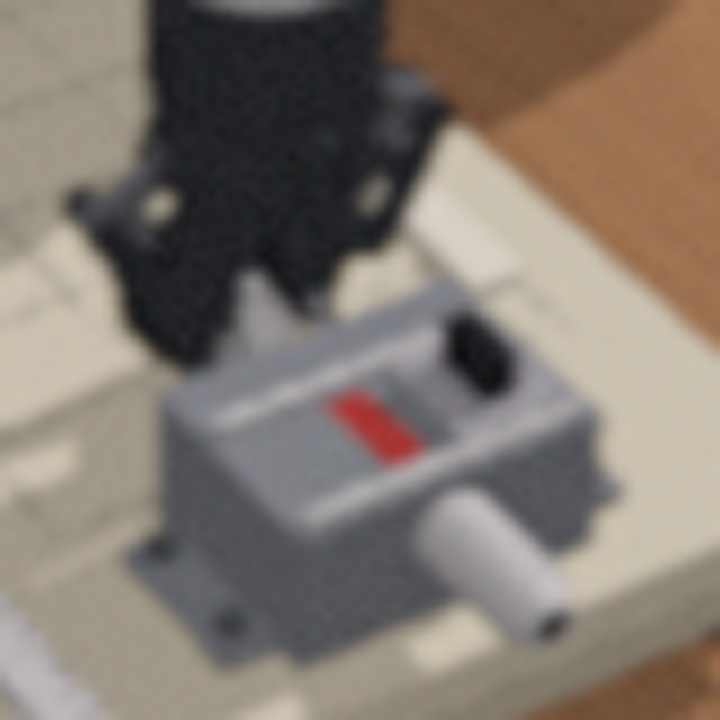

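Run:
```python
from fit import *
S1=r.grab_frame("scene")
cp=np.load("cp.npy");bx=cp[3]
# align scene locally: pixel offset so block corners match picks (image-space translation)
ox,oy,k=260,180,9
for shift in ((0,0),):
    im=cv2.resize(S1["color"][oy:oy+80,ox:ox+80,::-1],(720,720),interpolation=cv2.INTER_CUBIC)
    def pl(P,c):
        q=(proj(S1,frame(cp,P))+shift-[ox,oy]+.5)*k-.5
        cv2.polylines(im,[(q*16).astype(np.int32)],True,c,1,cv2.LINE_AA,4)
    for z in(.062,.115): pl([[bx-.055,.12,z],[bx+.055,.12,z],[bx+.055,.2,z],[bx-.055,.2,z]],(0,255,0))
    th=np.linspace(0,2*np.pi,40)
    for y,rr in((.25,.0085),(.24,.013),(.2,.013)): pl(np.c_[bx+rr*np.cos(th),y+0*th,.095+rr*np.sin(th)],(0,0,255))
    cv2.imwrite("pics/ov8.png",im)
```

```text
(no output)
```

View pics/ov8.png

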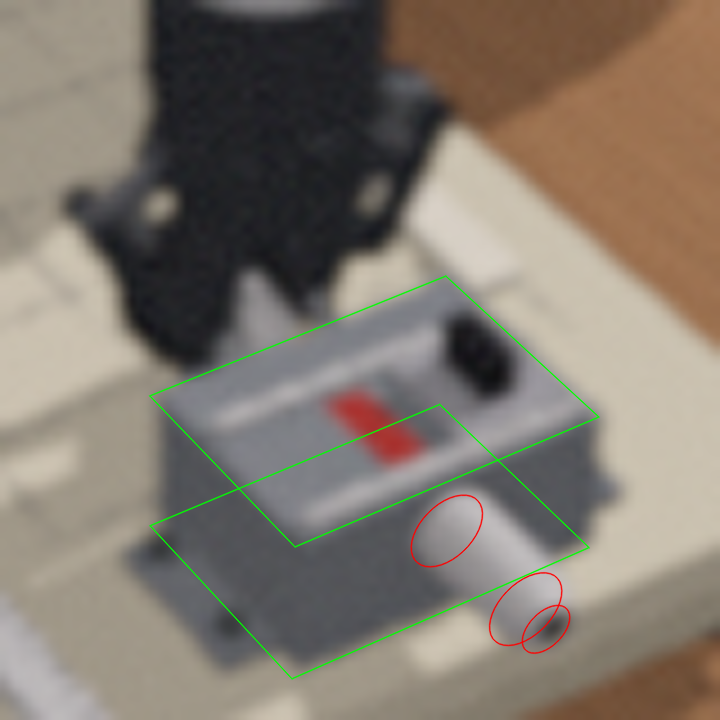

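```bash
python3 -m pendant '0 0 0 0;0 0 0 0;0 0 0 0;0 0 0 0;0 0 0 0;0 0 0 0' 140
python3 - <<'E'
from meas import *
from ov import *
go([.5288,.2146,.20],-4.3)
F=r.grab_frame("top")
crop(F,155,150,60,60,12,'t12.png')
E
```

```text
clock: 16.53
tcp_pos: [0.5303, 0.2338, 0.0712]
orientation: [3.12, -0.121, -0.01]
contact_force: [-0.2, 0.1, 0.7]
grip_width: 0.0386
t 16.53 pos [0.5303 0.2338 0.0712] theta -4.46 tilt [-0.0074 -0.0192 -0.9998] F [-0.2  0.1  0.7] grip 0.0386
shift cm [ -0.08   2.18 -12.84] turn -0.16
```

View pics/t12.png

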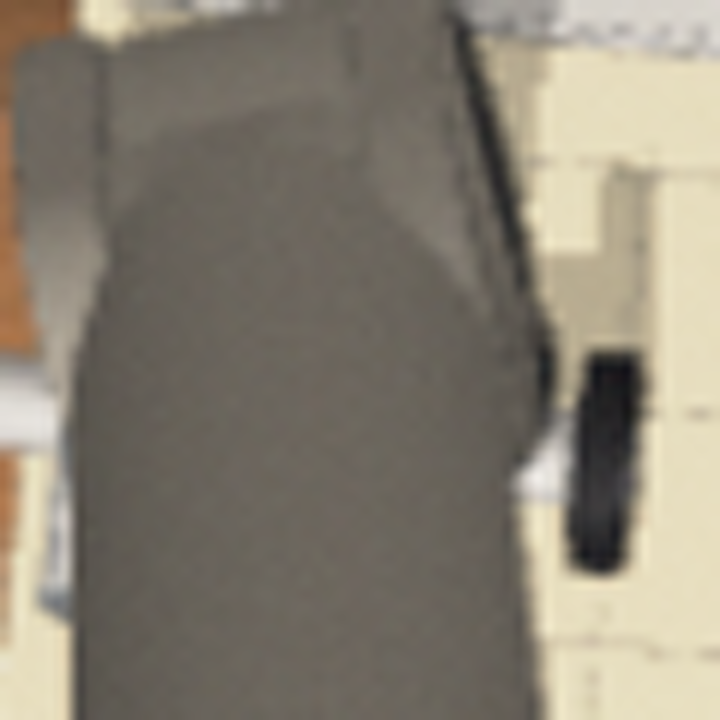

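```bash
python3 -m pendant '0 0 -1 0;0 0 -2 0;0 0 -2.5 0;0 0 -3 0;0 0 -3 0;0 0 -1.5 0;0 0 0 0'
python3 - <<'E'
from meas import *
from ov import *
go([.4,.2146,.20],-4.3)
F=r.grab_frame("top")
crop(F,155,150,60,60,12,'t13.png');meas(F)
f=r.grab_frame('scene');crop(f,260,180,80,80,9,'s13.png')
E
```

```text
clock: 17.17
tcp_pos: [0.5305, 0.2352, 0.2091]
orientation: [3.117, -0.124, -0.015]
contact_force: [0.6, -0.2, 0.1]
grip_width: 0.0385
t 17.17 pos [0.5305 0.2352 0.2091] theta -4.55 tilt [-0.0102 -0.0214 -0.9997] F [ 0.6 -0.2  0.1] grip 0.0385
shift cm [-12.84   3.07   1.08] turn -0.25
tail y: [(200, 101), (201, 100), (202, 100), (203, 99), (204, 99), (205, 99), (206, 98), (207, 97), (208, 97), (209, 96), (210, 95), (211, 95), (212, 94), (213, 94), (214, 93), (215, 93), (216, 93), (217, 92), (218, 93), (219, 97), (220, 101), (221, 105), (222, 115), (223, 132), (224, 149), (225, 162), (226, 174), (227, 185), (228, 195), (229, 198), (230, 201), (231, 204), (232, 205), (233, 205), (234, 206), (235, 206), (236, 206), (237, 205), (238, 206), (239, 206), (240, 206), (241, 206), (242, 205), (243, 205), (244, 204), (245, 203), (246, 201), (247, 199), (248, 197), (249, 194), (250, 191), (251, 178), (252, 161), (253, 144), (254, 127), (255, 112), (256, 96), (257, 87), (258, 84), (259, 83), (260, 81), (261, 81), (262, 81), (263, 80), (264, 80), (265, 80), (266, 79), (267, 80), (268, 80), (269, 
[... 275 characters left out ...]
, (25, 229), (26, 229), (27, 229), (28, 229), (29, 228), (30, 228), (31, 228), (32, 228), (33, 228), (34, 227), (35, 227), (36, 227), (37, 227), (38, 228), (39, 228), (40, 229), (41, 229), (42, 229), (43, 229), (44, 228), (45, 226), (46, 220), (47, 209), (48, 190), (49, 166), (50, 140), (51, 112), (52, 87), (53, 65), (54, 51), (55, 47), (56, 45), (57, 45), (58, 45), (59, 45), (60, 45), (61, 45), (62, 45), (63, 45), (64, 48), (65, 57), (66, 71), (67, 96), (68, 125), (69, 154), (70, 176), (71, 188), (72, 196), (73, 199), (74, 197), (75, 193), (76, 190), (77, 185), (78, 177), (79, 169), (80, 164), (81, 159), (82, 151), (83, 142), (84, 136), (85, 132), (86, 127), (87, 120), (88, 116), (89, 113)]
```

View pics/t13.png

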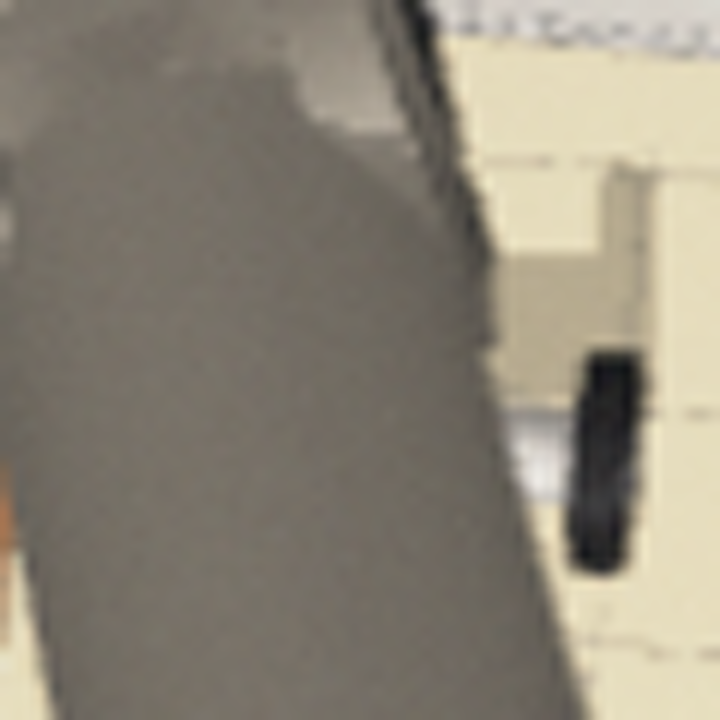

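View pics/s13.png

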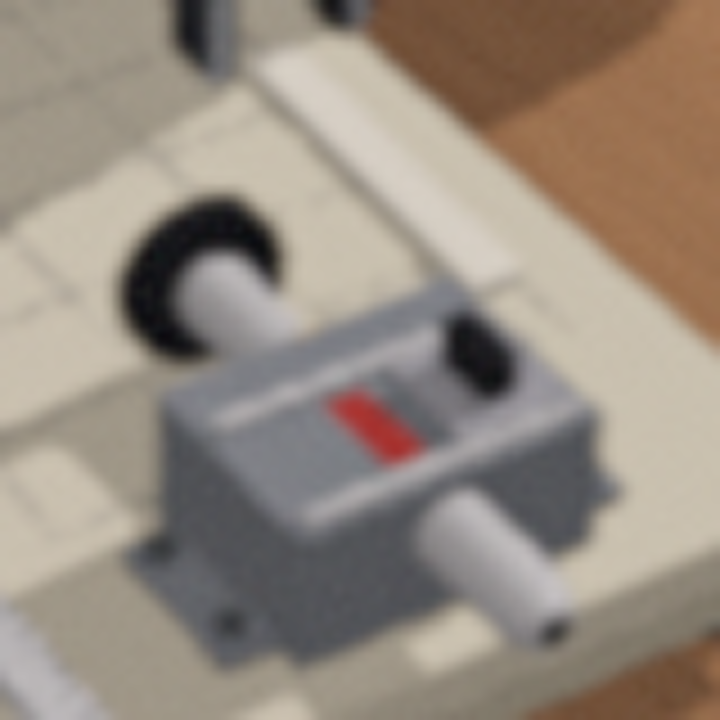

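Run:
```python
from fit import *
from ov import *
cp=np.load("cp.npy");bx=cp[3]
for uv in((97,508),(155,508),(212,508),(155,478),(155,542)):
    w=onz(T,n(uv,(155,150),12),.137); 
    c,s=np.cos(cp[2]),np.sin(cp[2]);d=w[:2]-cp[:2];print(uv,w.round(4),"bore frame x,y:",round(c*d[0]+s*d[1]-bx,4),round(-s*d[0]+c*d[1]-.12,4))
m=frame(cp,[[bx,.12,.095],[bx,.17,.095],[bx-.02,.17,.095]]);print(m)
```

```text
(97, 508) [0.5087 0.324  0.137 ] bore frame x,y: -0.0303 0.0629
(155, 508) [0.509  0.3091 0.137 ] bore frame x,y: -0.0289 0.0481
(212, 508) [0.5094 0.2945 0.137 ] bore frame x,y: -0.0275 0.0336
(155, 478) [0.5168 0.3094 0.137 ] bore frame x,y: -0.0211 0.049
(155, 542) [0.5002 0.3087 0.137 ] bore frame x,y: -0.0377 0.047
[[0.53425031 0.25898688 0.095     ]
 [0.53798057 0.30884753 0.095     ]
 [0.51803631 0.31033964 0.095     ]]
```

```bash
python3 -m pendant '-1 -1.5 0 0;-1.5 -2 0 0;-1.5 -2 0 0;-1 -1 0 0;-0.5 -0.5 0 0;0 0 0 0' 255 60
python3 - <<'E'
from ov import *
go([.468,.310,.125],-4.3)
F=r.grab_frame("top")
crop(F,155,150,60,60,12,'t14.png')
E
```

```text
clock: 17.77
tcp_pos: [0.4742, 0.3069, 0.1967]
orientation: [3.105, -0.13, -0.034]
contact_force: [-0.3, 0.0, -0.6]
grip_width: 0.0
t 17.77 pos [0.4742 0.3069 0.1967] theta -4.81 tilt [-0.0233 -0.0329 -0.9992] F [-0.3  0.  -0.6] grip 0.0000
shift cm [-0.5  -0.5   7.17] turn -0.51
```

View pics/t14.png

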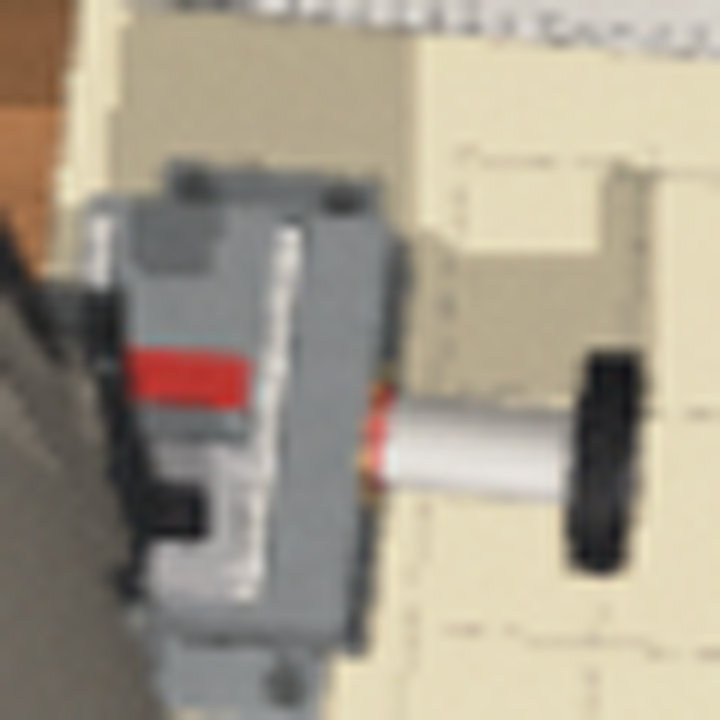

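Run:
```python
from fit import *
cp=np.load("cp.npy");bx=cp[3]
F=r.grab_frame("top");im=F["color"].astype(np.float32)
ys=np.arange(.100,.130,.0005)
for x0 in(-.007,-.003,0,.003,.007):
    z=.095+np.sqrt(.013**2-x0**2)
    q=proj(F,frame(cp,np.c_[bx+x0+0*ys,ys,z+0*ys])).astype(np.float32)
    P=cv2.remap(im,q[:,0].reshape(1,-1),q[:,1].reshape(1,-1),cv2.INTER_CUBIC)[0]
    print(x0,[(round(y*1000,1),int(v[0]),int(v[1])) for y,v in zip(ys,P)][18:50:2])
```

```text
-0.007 [(np.float64(109.0), 227, 223), (np.float64(110.0), 227, 223), (np.float64(111.0), 228, 223), (np.float64(112.0), 229, 229), (np.float64(113.0), 229, 233), (np.float64(114.0), 228, 224), (np.float64(115.0), 225, 201), (np.float64(116.0), 223, 174), (np.float64(117.0), 219, 150), (np.float64(118.0), 214, 138), (np.float64(119.0), 212, 143), (np.float64(120.0), 205, 150), (np.float64(121.0), 190, 151), (np.float64(122.0), 175, 150), (np.float64(123.0), 160, 148), (np.float64(124.0), 144, 144)]
-0.003 [(np.float64(109.0), 223, 220), (np.float64(110.0), 223, 220), (np.float64(111.0), 223, 220), (np.float64(112.0), 223, 223), (np.float64(113.0), 223, 226), (np.float64(114.0), 222, 218), (np.float64(115.0), 220, 195), (np.float64(116.0), 220, 166), (np.float64(117.0), 216, 140), (np.float64(118.0), 206, 122), (np.float64(119.0), 195, 120), (np.float64(120.0), 182, 124), (np.float64(121.0), 166, 127), (np.float64(122.0), 153, 132), (np.float64(123.0), 144, 136), (np.float64(124.0), 136, 139)]
0 [(np.float64(109.0), 214, 210), (np.float64(110.0), 216, 212), (np.float64(111.0), 215, 21
[... 710 characters left out ...]
, 206, 108), (np.float64(119.0), 199, 105), (np.float64(120.0), 188, 113), (np.float64(121.0), 172, 124), (np.float64(122.0), 159, 131), (np.float64(123.0), 150, 136), (np.float64(124.0), 143, 139)]
0.007 [(np.float64(109.0), 163, 160), (np.float64(110.0), 163, 161), (np.float64(111.0), 162, 161), (np.float64(112.0), 161, 159), (np.float64(113.0), 162, 153), (np.float64(114.0), 164, 146), (np.float64(115.0), 167, 136), (np.float64(116.0), 168, 122), (np.float64(117.0), 169, 109), (np.float64(118.0), 167, 100), (np.float64(119.0), 161, 97), (np.float64(120.0), 154, 103), (np.float64(121.0), 147, 114), (np.float64(122.0), 140, 125), (np.float64(123.0), 136, 131), (np.float64(124.0), 134, 133)]
```

```bash
python3 -m pendant '-0.3 -0.2 1 -0.3;-0.3 -0.1 2 0;0 0 2 0;0 0 1 0;0 0 0.3 0;0 0 0 0;0 0 0 0'
python3 - <<'E'
from ov import *
go([.468,.310,.125],-4.3)
f=r.grab_frame('scene');crop(f,260,180,80,80,9,'s15.png')
E
```

```text
clock: 18.45
tcp_pos: [0.4726, 0.2995, 0.1297]
orientation: [3.101, -0.141, -0.029]
contact_force: [-0.7, -0.1, 0.3]
grip_width: -0.0003
t 18.45 pos [0.4726 0.2995 0.1297] theta -5.23 tilt [-0.0204 -0.036  -0.9991] F [-0.7 -0.1  0.3] grip -0.0003
shift cm [-0.54 -1.02  0.44] turn -0.93
```

View pics/s15.png

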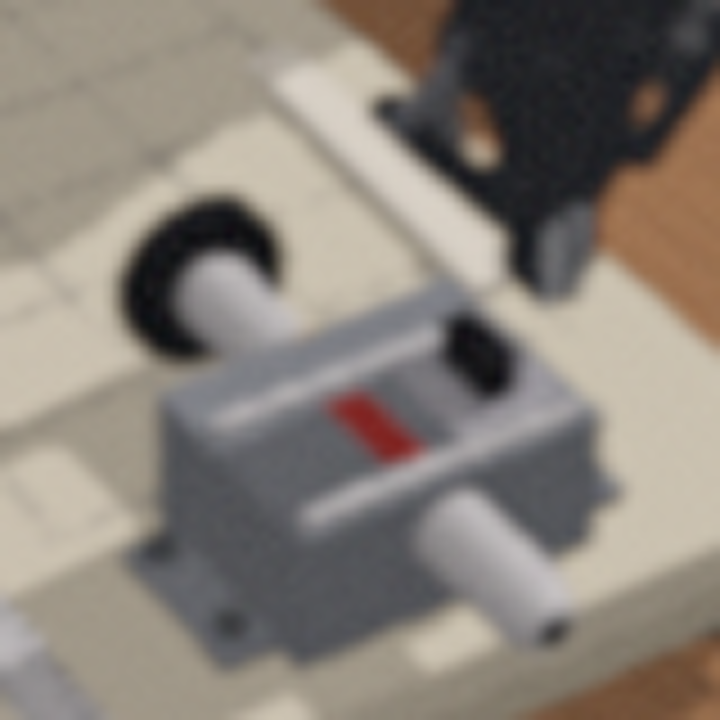

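```bash
python3 -m pendant '0 -0.8 0.3 -0.7;0 -0.2 0.2 0;0 0 0 0'
python3 - <<'E'
from ov import *
go([.48,.311,.125],-4.3)
f=r.grab_frame('scene');crop(f,270,190,70,60,10,'s16.png')
f=r.grab_frame('top');crop(f,155,150,60,60,12,'t16.png')
E
```

```text
clock: 18.75
tcp_pos: [0.4751, 0.3111, 0.1262]
orientation: [3.106, -0.121, -0.024]
contact_force: [-0.6, -0.6, -0.5]
grip_width: 0.0003
t 18.75 pos [0.4751 0.3111 0.1262] theta -4.48 tilt [-0.0169 -0.0327 -0.9993] F [-0.6 -0.6 -0.5] grip 0.0003
shift cm [ 0.49 -0.03  0.12] turn -0.18
```

View pics/s16.png

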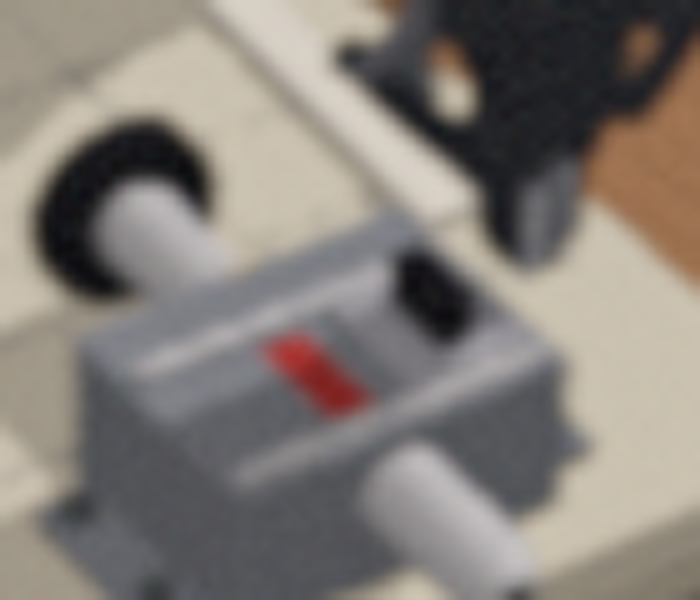

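```bash
python3 -m pendant '0.3 0 0.05 0;0.3 0 0 0;0.3 0 0 0;0 0 0 0' ; python3 -m pendant '0.3 0 0 0;0.3 0 0 0;0 0 0 0'
python3 - <<'E'
from ov import *
go([.48,.311,.125],-4.3)
f=r.grab_frame('scene');crop(f,270,190,70,60,10,'s17.png')
E
```

```text
clock: 19.18
tcp_pos: [0.4851, 0.3103, 0.1264]
orientation: [3.106, -0.121, -0.023]
contact_force: [-0.2, 1.4, 0.2]
grip_width: 0.0001
clock: 19.43
tcp_pos: [0.4908, 0.3099, 0.1261]
orientation: [3.106, -0.121, -0.027]
contact_force: [-0.5, 0.8, 1.4]
grip_width: -0.0003
t 19.43 pos [0.4908 0.3099 0.1261] theta -4.47 tilt [-0.0183 -0.0322 -0.9993] F [-0.5  0.8  1.4] grip -0.0003
shift cm [-1.08 -0.03  0.13] turn -0.17
```

View pics/s17.png

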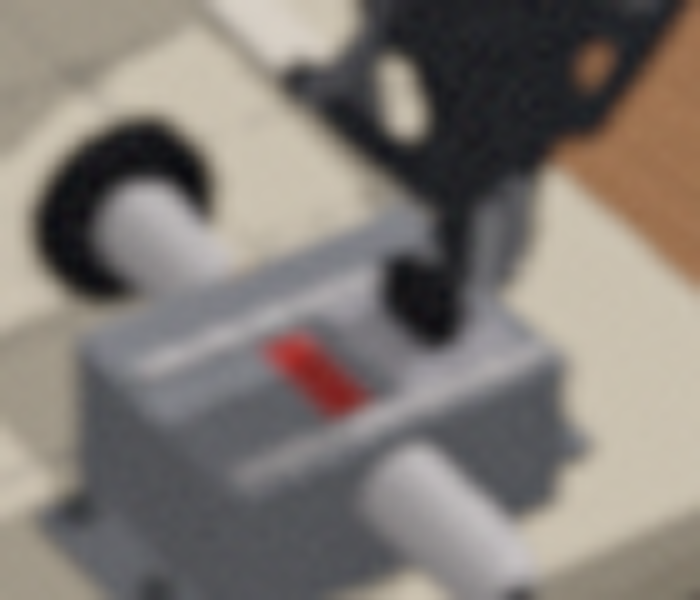

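```bash
python3 -m pendant '0.3 0 0 0;0.3 0 0 0;0 0 0 0'; python3 -m pendant '0.3 0 0 0;0 0 0 0'; python3 -m pendant '0.3 0 0 0;0 0 0 0'
```

```text
clock: 19.73
tcp_pos: [0.4964, 0.3094, 0.1261]
orientation: [3.106, -0.12, -0.029]
contact_force: [-0.6, -0.3, 0.1]
grip_width: 0.0001
clock: 19.9
tcp_pos: [0.4996, 0.3092, 0.1261]
orientation: [3.106, -0.12, -0.029]
contact_force: [-0.5, 0.6, 1.3]
grip_width: 0.0004
clock: 20.07
tcp_pos: [0.5026, 0.309, 0.126]
orientation: [3.106, -0.12, -0.03]
contact_force: [-0.5, -0.3, 1.0]
grip_width: -0.0001
```

```bash
python3 -m pendant '0.3 0 0 0'; python3 -m pendant '0.3 0 0 0';python3 - <<'E'
from ov import *
go([.48,.311,.125],-4.3)
f=r.grab_frame('scene');crop(f,270,190,70,60,10,'s18.png')
E
```

```text
clock: 20.15
tcp_pos: [0.5052, 0.3088, 0.1259]
orientation: [3.106, -0.119, -0.031]
contact_force: [-4.6, -0.0, 2.6]
grip_width: -0.0003
clock: 20.23
tcp_pos: [0.5081, 0.3086, 0.1259]
orientation: [3.106, -0.119, -0.032]
contact_force: [-3.6, 0.7, 3.4]
grip_width: -0.0
t 20.23 pos [0.5081 0.3086 0.1259] theta -4.40 tilt [-0.0218 -0.0326 -0.9992] F [-3.6  0.7  3.4] grip -0.0000
shift cm [-2.82 -0.03  0.14] turn -0.1
```

View pics/s18.png

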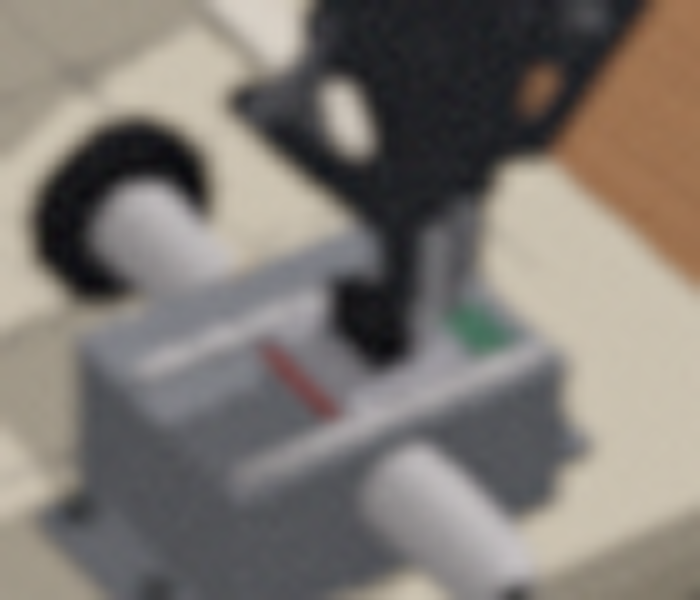

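```bash
python3 -m pendant '0.3 0 0 0'; python3 -m pendant '0.3 0 0 0'; python3 -m pendant '0.3 0 0 0'
```

```text
clock: 20.37
tcp_pos: [0.5115, 0.3083, 0.1259]
orientation: [3.106, -0.119, -0.032]
contact_force: [-3.1, -0.9, 3.1]
grip_width: -0.0004
clock: 20.45
tcp_pos: [0.5148, 0.3081, 0.1259]
orientation: [3.106, -0.119, -0.032]
contact_force: [-2.8, -0.7, 3.4]
grip_width: 0.0002
clock: 20.53
tcp_pos: [0.5171, 0.3079, 0.1258]
orientation: [3.105, -0.119, -0.035]
contact_force: [-14.8, 0.5, 10.3]
grip_width: 0.0
```

```bash
python3 -m pendant '0 0 0 0'
python3 - <<'E'
from ov import *
go([.48,.311,.125],-4.3)
f=r.grab_frame('scene');crop(f,270,190,70,60,10,'s19.png')
E
```

```text
clock: 20.62
tcp_pos: [0.5165, 0.308, 0.1258]
orientation: [3.105, -0.119, -0.039]
contact_force: [-4.9, 0.2, 6.5]
grip_width: -0.0
t 20.62 pos [0.5165 0.308  0.1258] theta -4.40 tilt [-0.0263 -0.0329 -0.9991] F [-4.9  0.2  6.5] grip -0.0000
shift cm [-3.66 -0.03  0.17] turn -0.1
```

View pics/s19.png

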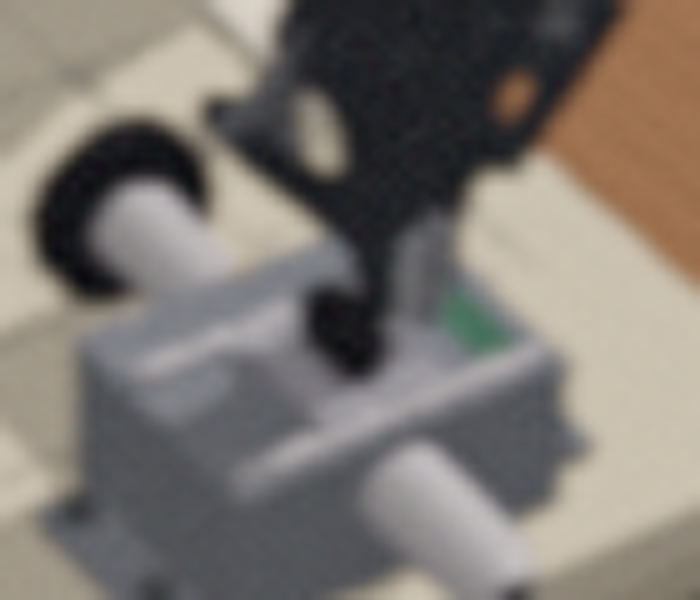

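```bash
python3 -m pendant '-0.5 0 0 0;-1 0 0 0;-1.5 0 0 0;-2 0 -1 0;-2 0 -2 0;-1.5 0 -3 0;-1 0 -2 0;0 0 0 0'
python3 - <<'E'
from ov import *
go([.48,.311,.125],-4.3)
f=r.grab_frame('scene');crop(f,270,190,70,60,10,'s20.png')
f=r.grab_frame('top');crop(f,155,150,60,60,12,'t20.png')
E
```

```text
clock: 21.33
tcp_pos: [0.4212, 0.3159, 0.2075]
orientation: [3.102, -0.124, -0.028]
contact_force: [0.5, 0.8, -0.0]
grip_width: -0.0002
t 21.33 pos [0.4212 0.3159 0.2075] theta -4.61 tilt [-0.0198 -0.0362 -0.9992] F [ 0.5  0.8 -0. ] grip -0.0002
shift cm [ 6.04 -0.29  8.14] turn -0.31
```

View pics/s20.png

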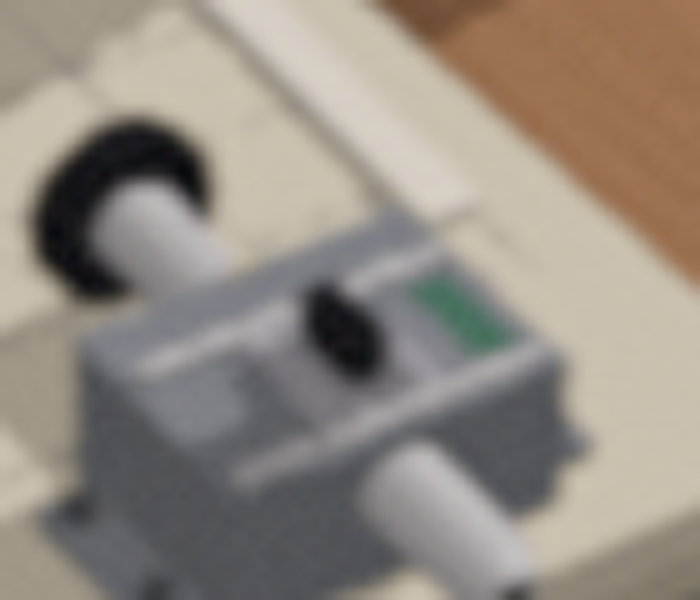

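View pics/t20.png

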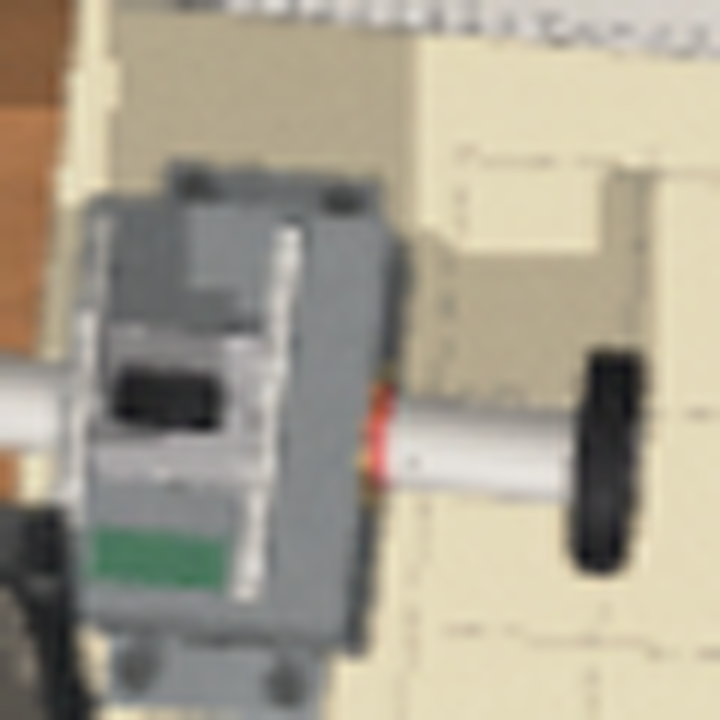

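Run:
```python
from fit import *
cp=np.load("cp.npy");bx=cp[3]
F=r.grab_frame("top")
xs=np.arange(-.06,.05,.0005)
def fin(F):
    im=F["color"].astype(np.float32);a=[]
    for y in np.linspace(.163,.177,8):
        q=proj(F,frame(cp,np.c_[bx+xs,y+0*xs,.137+0*xs])).astype(np.float32)
        a.append(cv2.remap(im,q[:,0].reshape(1,-1),q[:,1].reshape(1,-1),cv2.INTER_LINEAR)[0].sum(1)/3)
    p=np.mean(a,0); m=p<75; print(xs[m].min(),xs[m].max(), p.min())
    return p
a=fin(T);b=fin(F)
# shift by correlation of dark region
w=lambda p:np.clip(90-p,0,None)
print("centroids",(w(a)*xs).sum()/w(a).sum(),(w(b)*xs).sum()/w(b).sum())
S1=r.grab_frame("scene");crop(S1,150,100,200,150,4,"s_end.png");crop(F,50,60,400,240,2,"t_end.png")
```

```text
-0.035999999999999976 -0.022499999999999964 41.056236
-0.007999999999999952 0.006500000000000061 36.730793
centroids -0.029447540056090103 -0.0008343377566764916
```

View pics/t_end.png

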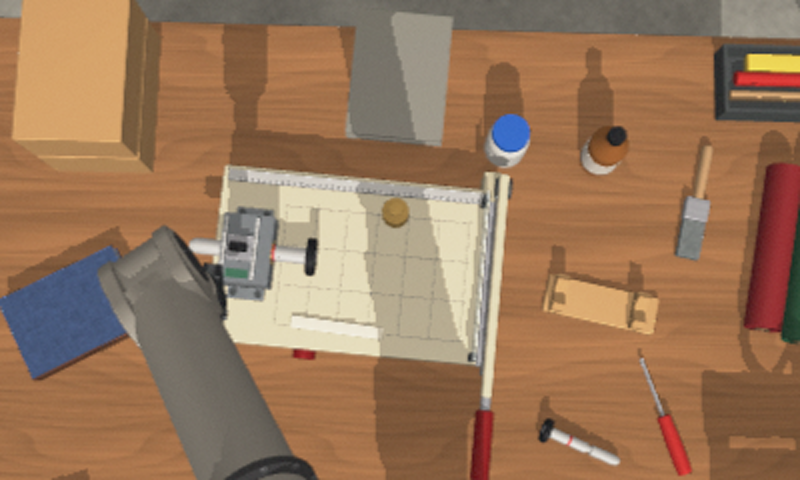

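Run:
```python
from bench import r
o=r.get_obs();print(o["clock"],o["contact_force"]);print(r.hand_in())
```

```text
21.5333 [-0.5201597  -0.41723178 -0.42001629]
the job is handed in; nothing more can be done
None
```

The stop rod is in the guide block's bore and the lock slide is across in its groove. I handed the job in at 21.5 s. I gripped the rod once in its rest and again nearer the disc for the last bit of insertion. I then pushed the lock across with the shut fingers.

**Lock:** it went across on the first try with 3–5 N of push. The reading rose to 15 N at the end of its travel. In the top camera the fin moved about 28.5 mm from where it started (somewhere in 0–5 mm). The red patch on the block is covered and the green one shows.

**Rod depth:** the checks disagreed by about 2 mm.

| Check | Ring edge relative to the block's face |
|---|---|
| Top camera, visible part of the ring | about 1 mm too deep |
| Top camera, tail and disc ends | 1–2 mm too deep |
| Scene camera | flush to about 0.5 mm |
| Arm's own travel | flush to about 0.5 mm |

All of these are inside the 3 mm limit, and the lock passing its short stop fits with that. I did not ease the rod out any further.

**Clear of everything:** the gripper is clear of everything, the contact force reads about zero, and in the last top picture the other things look to be where they were. The arm hides part of the book in that picture.

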